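Line up the bottom tray under the drill for its drain hole

ROBOT

A 7-joint arm with a two-finger parallel gripper is mounted at the origin on the work surface. World frame = base frame: x ahead of the robot, y to its left, z up, the work surface at z = 0. Lengths are in m, angles in rad, forces in N, time in s.
With the tool pointing down it reaches from about 0.375 to 0.925 m from the base axis. Payload 3.1 kg.
Tool frame: the origin (TCP) lies at the very end of the fingers, on their centre line; the grasp point (between the pads) lies behind it (r.grasp_offset is the z of the grasp point in the tool frame, in m); z points along the fingers, x is the direction in which the jaws open and shut, and the axes are right-handed (so a half turn about z gives the same grasp; the last joint's range is limited). The gripper opens to 85 mm and grips with 20 to 120 N. Pads are 22 mm wide; open, the fingers measure 114 mm over their backs; the gripper's body (76 mm by 85 mm) begins 54 mm behind the grasp point. The pads swing forward as they close: fully open they stand 13 mm farther back than shut.
Start: joints at [-1.348, 0.383, 0.044, 1.598, -0.018, 1.161, -0.05], TCP at [0.205, 0.617, 0.231] pointing down, gripper open.
Joint ranges: [-2.61, 2.61], [-0.41, 2.15], [-1.48, 1.57], [0, 2.5], [-1.57, 4.71], [0.05, 1.97], [-2.85, 2.85]. Speed limits (rad/s): [2.79, 2.79, 3.14, 3.14, 3.14, 3.14, 3.14].

INTERFACE

Orientations are given as a unit quaternion [w, x, y, z].
In Python, from workcell import r gives the robot as it stands.
- The arm moves only by the tool move_arm, never from a script. Its argument "increments" is one flat list of numbers, 7 for each row, row after row: the shift along the tool's x, y, z in cm, then the turn, a rotation vector about the tool's x, y, z in degrees, then the finger opening in cm, from 0 to 8.54. In form: [x, y, z, rx, ry, rz, jaw, x, y, z, rx, ry, rz, jaw, ...]. A call has 1 to 12 rows; each row is the pose to reach, as a shift and turn from the pose measured when the call began, along the tool's axes at that moment; what a row does not reach only later rows make up. A row lasts 1/8 s, in which the tool goes at most 62.5 mm and 10.7 degrees, less where a joint would pass 70% of its speed; a pose out of reach is approached as far as the arm can. A call with a gripper value outside its range is refused whole. The fingers move at their own pace and stop on an object; the grip force is fixed at half the most. Time passes only in rows, so rows that repeat a pose let the fingers close. It gives the time, the measured TCP pose, the force and the opening at its end, in the units of the state.
- r.get_obs(): the state, without advancing time (a new reading comes with each control period).
- r.get_image(name): name is "side" or "top"; returns the picture (420x560x3 uint8, red, green, blue); there is no depth.
- r.camera_model(name): a dict with "fx", "fy", "cx", "cy" (pixels), "xyz" and "rotation" of the camera in the world. Camera axes: x right, y down, z forward; pixel columns grow to the right and rows downward; lengths in m; the calibration is good to about 2 mm. A picture is of the moment at which its call begins. camera_model takes no time and is no camera call.
- r.finish_job(): hands the job in, once; it reports no verdict.
The state is a dict: "time": time; "joints": joint angles; "joint_velocities": joint speeds; "joint_efforts": joint torques, N m; "tool_pos": TCP position; "tool_rot": TCP orientation; "wrist_force": force on the tool from outside, world axes, zero at the start; "wrist_torque": the same for the moment, N m; "finger_gap": finger opening in m.
Only numpy, scipy, OpenCV 4.12 (cv2) and the standard library are available. Lean on these libraries where they do the work, as an engineer would, in place of code of your own. Each camera call takes 0.05 s, during which the arm holds its last target.

TASK

The bottom tray of the stack needs a drain hole drilled at the black cross marked on its floor. Take the two upper trays off one at a time, the top one first, and stand each upright on the tiles, off the plywood board, with what it holds still inside; then slide the bottom tray, keeping it flat on the board, until its long side lies flat against the fence and the cross is straight under the point of the drill bit, and leave it there. Do not knock the drill, and leave the tin, the drill-bit block, the spring grip, the ball in its saucer and the bottle where they are.

Things in the scene. Friction and masses are not known exactly. Their poses are not given: they have to be found in the camera images.
- stand: Plywood board of the drill stand, fixed on the tiles (the tiles are z = 0), 18 mm thick. Origin on its underside; its x axis points to the fence, its y axis runs along the fence. It covers x -175 to +265 and y -270 to +270 mm in this frame. The bottom tray slides on it
- fence_face (a point): Middle of the foot of the fence's working face, at board level, axes as the stand's: stand x +91, y 0 mm. The fence is a straight fixed wooden batten, 22 mm thick, 45 mm high above the board, along y from -250 to +250 mm; the working face looks to the stand's -x
- drill: The drill in its stand, fixed; not to be knocked. Origin and axes as the stand. Behind the fence its steel column, 28 mm diameter, 460 mm high, rises at x 215, y 110 mm, with a carriage 180 to 290 mm up and an arm (at 182 mm) to the collar round the drill. The drill hangs bit down on the bit_tip axis; its grip and battery stick out 190 mm to +y, 260 to 385 mm up; a feed lever stands up on the +y side
- bit_tip (a point): Point of the fixed drill bit (8 mm, pointing straight down), 70 mm above the tiles, 14 mm over the bottom tray's rim, so two stacked trays do not fit under it. Stand x 60, y 110 mm: 31 mm (half a tray's width) in front of the fence. Above it: chuck, 41 mm diameter, from 122 mm up; collar and drill body, 72 mm, from 182 to 374 mm; a clamp lug reaches 45 mm to the stand's -x
- tray_low: Bottom tray, frosted clear plastic, to be drilled: open box 170 long (x) by 62 wide (y) by 38 mm high, walls 4 mm, about 0.15 kg. Origin at the centre of its underside. It slides on a foot 156 x 48 mm, 5 mm high, set in all round; inner floor 8 mm up. It starts on the board, its +x (marked) end turned to the stand's +y within 0.5 rad
- mark (a point): The black cross on a 36 mm square of cream masking tape on the inner floor of the bottom tray, on its long centre line, 50 mm from the tray's centre towards its +x end (35 mm from the outside of that end), 8.5 mm above its underside. Hidden by the upper trays until they are off
- mid_center (a point): Centre, 19 mm above the underside, of the middle tray: green-tinted, same shape as the bottom tray (x along its 170 mm, 62 mm wide, 38 mm high, about 0.15 kg). Nested loosely on the bottom tray, foot 5 mm inside the lower rim with 3 mm play, so each tray sits 33 mm above the one below. Holds the whistle
- top_center (a point): Centre (half-way up, 19 mm above the underside) of the top tray: blue-tinted, same shape and mass as the middle tray, nested on it in the same way, 33 mm higher. It holds the orange cap
- cap_center (a point): Centre of the orange bottle cap, 38 mm diameter, 14 mm high, lying loose in the top tray
- whistle_center (a point): Centre of the clear plastic whistle, about 60 x 26 x 19 mm, lying loose in the middle tray
- tin: Lidded aluminium tin, 84 mm diameter, 49 mm high, standing on the board in front of the drill; origin at the centre of its underside. Leave it alone
- bit_block: Red drill-bit block with bits standing in it, 50 x 50 mm, 58 mm high in all, standing on the board near the fence at the stand's -y end; origin at the centre of its underside. Leave it alone
- spring_grip: Steel spring hand grip with black handles lying flat on the tiles, V-shaped, 140 mm along its x, 100 mm along its y, 25 mm high; origin on the tiles near the middle of the V. Leave it alone
- saucer: Round terracotta saucer, 100 mm diameter, 26 mm high, on the tiles, with the ball in it; origin at the centre of its underside. Leave it alone
- ball_center (a point): Centre of the yellow silicone ball, 62 mm diameter, resting in the saucer (its top is about 68 mm above the tiles). Leave it alone
- bottle_center (a point): Centre (75 mm up) of the white plastic bottle with a blue cap, 60 mm diameter, 150 mm high, standing on the tiles. Leave it alone. The tiles to the robot's right of the board hold only this, the saucer and the spring grip, out to 0.6 m to the side and 0.8 m ahead
There are look-alikes about, which are no part of the job. What is shaped like the part that bears top_center but yellow is not meant.

How it is judged:
By the outcome, as a careful person would: the job done as asked, in the order asked, and still so for the second after the job is handed in, with the robot touching nothing.
It also fails if it takes over 72 s, if anything falls off the work surface, if the arm or the gripper's body presses on something with over 40 N, if the wrist force passes 120 N, or if a joint passes its speed limit or range.

## Working session

There is one attempt and no reset: what is moved stays moved. The work goes in short steps, Python scripts to look and compute and a tool call to move; the robot and the scene stay as the last step left them, time stands still between calls to the robot, and variables do not carry over. Pictures are saved under pics/ and viewed, and the job is handed in when it is done.

Besides the shell and the picture viewer there is one more tool, called as name(argument=value, ...) on one line, values as JSON. move_arm: Moves the arm, as the interface text tells. Its arguments: {"type":"object","properties":{"increments":{"type":"array","items":{"type":"number"}}},"required":["increments"]}

```bash
ls; mkdir -p pics; python3 - <<'E'
from workcell import r
import cv2
print(r.get_obs(), r.grasp_offset)
for n in("side","top"):
    im=r.get_image(n); cv2.imwrite(f"pics/{n}0.png",im[:,:,::-1]); print(r.camera_model(n))
E
```

```text
pics
{'time': 0.0, 'joints': array([-1.34780231,  0.38384593,  0.04381871,  1.59961782, -0.01790207,
        1.16120492, -0.04990099]), 'joint_velocities': array([-0.00022156, -0.00109038, -0.00058177, -0.00047417, -0.00131791,
        0.00123736,  0.00176224]), 'joint_efforts': array([ 7.16177897e-05, -4.33454561e+01,  1.02435809e+00, -2.49510384e+01,
        1.04648899e-02,  1.12023079e-02,  3.75233455e-06]), 'tool_pos': array([0.20465056, 0.61592293, 0.22985956]), 'tool_rot': array([ 0.00083974,  0.81093499,  0.58513473, -0.00104668]), 'wrist_force': array([-0.48014291,  0.41203619,  0.48179181]), 'wrist_torque': array([-0.02435062, -0.02089334, -0.01244055]), 'finger_gap': 0.08551002396506845} -0.0187
{'fx': 520.6533152897845, 'fy': 520.6533152897845, 'cx': 286.4883727013151, 'cy': 211.01770990744438, 'xyz': array([0.46511924, 0.7111166 , 1.02374866]), 'rotation': array([ 0.00237102, -0.02292653,  0.93546277, -0.35267287])}
{'fx': 540.2553242662343, 'fy': 540.2553242662343, 'cx': 274.25737577441896, 'cy': 206.44468795573613, 'xyz': array([ 0.2307126 , -0.12921998,  1.29381486]), 'rotation': array([-0.07995917,  0.72554137, -0.67967894,  0.07233803])}
```

View pics/side0.png

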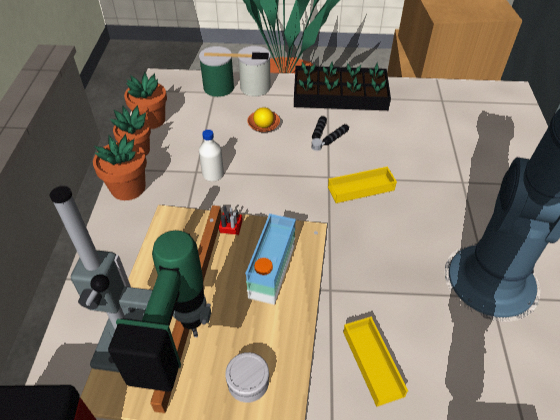

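View pics/top0.png

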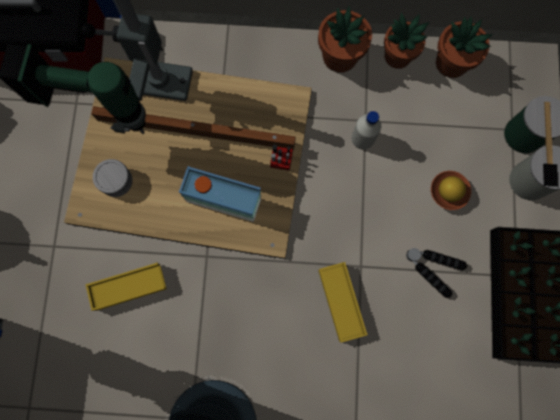

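```bash
cat > h.py <<'E'
import numpy as np, cv2
from workcell import r
from scipy.spatial.transform import Rotation as R
def cam(n):
    c=r.camera_model(n); q=np.array(c['rotation']); 
    return c, R.from_quat(q[[1,2,3,0]]).as_matrix(), np.array(c['xyz'])
def ray(n,u,v):
    c,M,o=cam(n); d=M@np.array([(u-c['cx'])/c['fx'],(v-c['cy'])/c['fy'],1]); return o,d/np.linalg.norm(d)
def plane(n,u,v,z):
    o,d=ray(n,u,v); return o+d*(z-o[2])/d[2]
def tri(us,ut):
    o1,d1=ray('side',*us);o2,d2=ray('top',*ut)
    t=np.linalg.lstsq(np.c_[d1,-d2],o2-o1,rcond=None)[0]
    a=o1+t[0]*d1;b=o2+t[1]*d2
    return (a+b)/2,np.linalg.norm(a-b)
def proj(n,p):
    c,M,o=cam(n); q=M.T@(np.array(p)-o); return np.array([c['fx']*q[0]/q[2]+c['cx'],c['fy']*q[1]/q[2]+c['cy']])
def crop(im,x0,y0,x1,y1,k,f):
    c=cv2.resize(im[y0:y1,x0:x1,::-1],None,fx=k,fy=k,interpolation=cv2.INTER_CUBIC)
    for x in range((x0+9)//10*10,x1,10):
        cv2.line(c,((x-x0)*k,0),((x-x0)*k,8 if x%50 else 20),(0,0,255),1)
        if x%50==0: cv2.putText(c,str(x),((x-x0)*k,30),0,.4,(0,0,255),1)
    for y in range((y0+9)//10*10,y1,10):
        cv2.line(c,(0,(y-y0)*k),(8 if y%50 else 20,(y-y0)*k),(0,0,255),1)
        if y%50==0: cv2.putText(c,str(y),(22,(y-y0)*k+4),0,.4,(0,0,255),1)
    cv2.imwrite("pics/"+f,c)
E
python3 - <<'E'
from h import *
s=cv2.imread('pics/side0.png')[:,:,::-1];t=cv2.imread('pics/top0.png')[:,:,::-1]
crop(s,200,190,340,320,5,'s0c.png'); crop(t,60,50,320,260,3,'t0c.png'); crop(t,170,130,310,230,5,'t0d.png')
for p in [(311,87),(289,255),(67,224)]: print(plane('top',*p,.018))
for p in [(327,222),(161,206)]: print(plane('side',*p,.018))
E
```

```text
[ 0.82582219 -0.17886976  0.018     ]
[ 0.39446277 -0.14871745  0.018     ]
[0.43439463 0.38827986 0.018     ]
[ 0.38880512 -0.14081664  0.018     ]
[ 0.8172308 -0.1715582  0.018    ]
```

View pics/s0c.png

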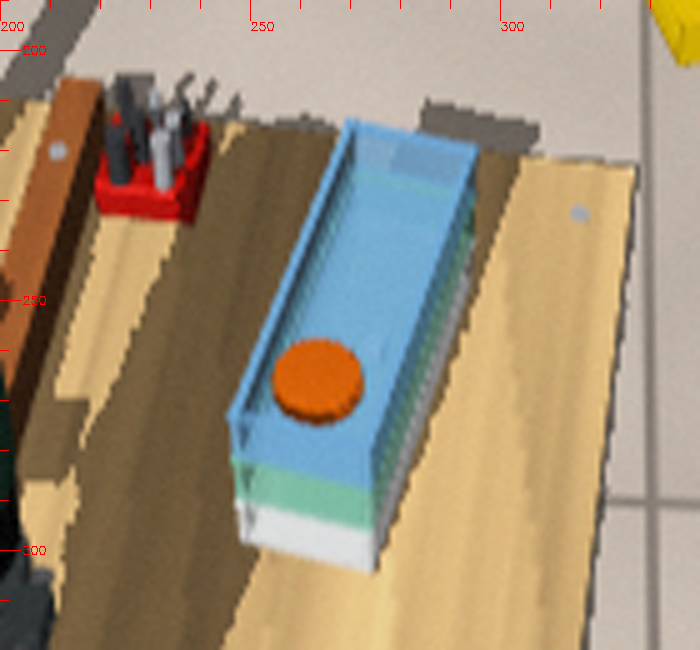

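View pics/t0c.png

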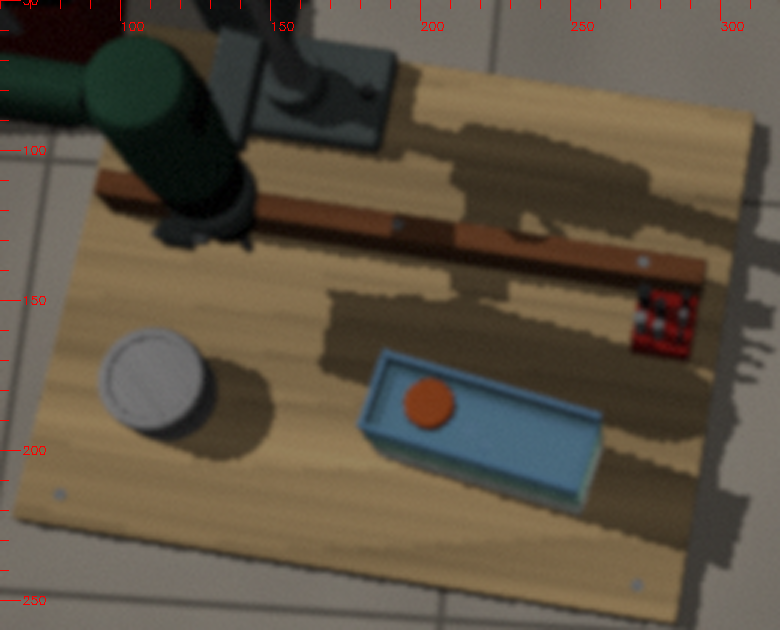

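View pics/t0d.png

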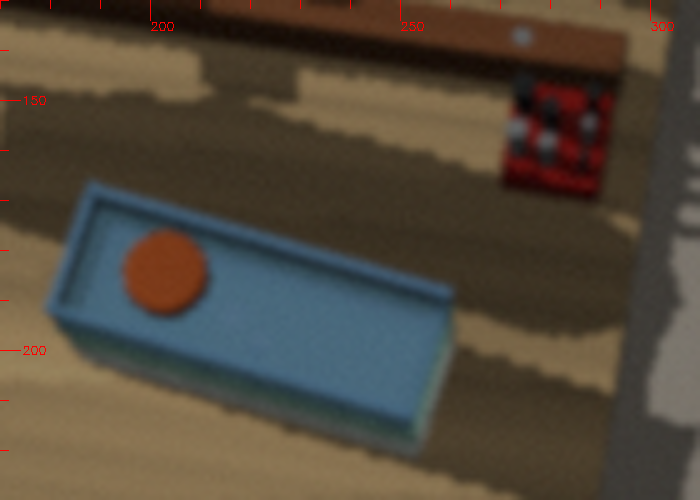

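```bash
python3 - <<'E'
from h import *
S=[(246,272.6),(274.4,280),(269.6,214),(295.4,219.4)]
T=[(188,166.4),(179.6,192),(260.6,188),(252.6,214.5)]
P=[]
for a,b in zip(S,T):
    p,e=tri(a,b);P.append(p);print(p.round(4),round(e,4), plane('side',*a,.122).round(4),plane('top',*b,.122).round(4))
P=np.array(P);print(P.mean(0),np.linalg.norm(P[0]-P[2]),np.linalg.norm(P[0]-P[1]))
d=(P[0]+P[1]-P[2]-P[3]);print('yaw',np.degrees(np.arctan2(d[1],d[0])))
# screws / board corners both views
for a,b in [((211.6,220.2),(274.2,137.3)),((316,232.5),(271,244.5)),((327.3,222.5),(288.5,256.5)),((161,206),(310.5,87.5))]:
    p,e=tri(a,b);print(p.round(4),round(e,4))
# cap
print(tri((263.5,265),(203,184)))
E
```

```text
[0.5672 0.093  0.1197] 0.0006 [0.5666 0.0947 0.122 ] [0.5668 0.0925 0.122 ]
[0.507  0.1064 0.1169] 0.001 [0.5063 0.11   0.122 ] [0.5063 0.1053 0.122 ]
[ 0.5286 -0.0745  0.1164] 0.0001 [ 0.5281 -0.0696  0.122 ] [ 0.5272 -0.0747  0.122 ]
[ 0.4677 -0.0612  0.1162] 0.0017 [ 0.4685 -0.0565  0.122 ] [ 0.4657 -0.0613  0.122 ]
[0.51761907 0.015946   0.11730208] 0.17186357761790588 0.06167228091428855
yaw 76.91068890815465
[ 0.6709 -0.0956  0.0599] 0.0007
[ 0.4165 -0.1045  0.0189] 0.0002
[ 0.3896 -0.1473  0.0093] 0.0047
[ 0.8226 -0.1773  0.0134] 0.0072
(array([0.53334543, 0.05822949, 0.10055218]), np.float64(0.00040130307155009895))
```

```bash
cat >> h.py <<'E'
def go(p,yaw):
    o=r.get_obs(); q=o['tool_rot']; A=R.from_quat(np.array(q)[[1,2,3,0]])
    y=np.radians(yaw); X=np.array([np.cos(y),np.sin(y),0]); Z=np.array([0,0,-1.]); B=R.from_matrix(np.c_[X,np.cross(Z,X),Z])
    print('shift cm',(A.inv().apply(np.array(p)-o['tool_pos'])*100).round(2),'rot deg',np.degrees((A.inv()*B).as_rotvec()).round(2), 't',round(o['time'],2))
def st():
    o=r.get_obs(); A=R.from_quat(np.array(o['tool_rot'])[[1,2,3,0]]).as_matrix()
    print('t',round(o['time'],2),'p',o['tool_pos'].round(4),'yaw',np.degrees(np.arctan2(A[1,0],A[0,0])).round(2),'tilt',A[:2,2].round(4),'F',o['wrist_force'].round(1),'gap',round(o['finger_gap'],4))
E
python3 - <<'E'
from h import *
for n,p in [('bottle',(362,140)),('saucer',(451,192)),('gripring',(414,256)),('g2',(466,264)),('g3',(450,296)),('y1',(319,268)),('y2',(347,263)),('y3',(367,335)),('y4',(345,342)),('rightedge',(289,255)),('re2',(311,90)),('soil',(491,232)),('blockR',(292,160))]: print(n,plane('top',*p,0.0 if n!='blockR' else .02).round(3))
t=cv2.imread('pics/top0.png')[:,:,::-1];s=cv2.imread('pics/side0.png')[:,:,::-1]
crop(t,85,60,165,150,7,'t0e.png');crop(s,140,220,240,350,5,'s0e.png')
go((.518,.016,.20),-13.1)
E
```

```text
bottle [ 0.699 -0.315  0.   ]
saucer [ 0.578 -0.538  0.   ]
gripring [ 0.414 -0.449 -0.   ]
g2 [ 0.403 -0.573  0.   ]
g3 [ 0.324 -0.534  0.   ]
y1 [ 0.37  -0.222  0.   ]
y2 [ 0.387 -0.289  0.   ]
y3 [ 0.222 -0.341  0.   ]
y4 [ 0.203 -0.291  0.   ]
rightedge [ 0.397 -0.149  0.   ]
re2 [ 0.826 -0.18   0.   ]
soil [ 0.485 -0.634  0.   ]
blockR [ 0.629 -0.142  0.02 ]
shift cm [-47.06  48.65   3.12] rot deg [ 0.11  0.11 84.73] t 0.1
```

View pics/t0e.png

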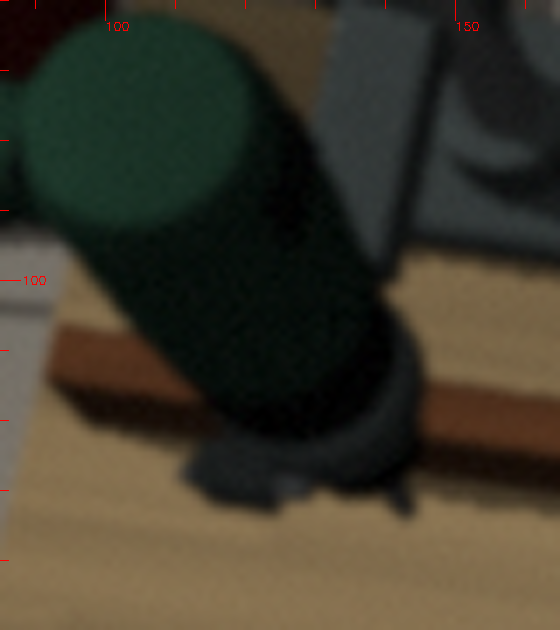

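View pics/s0e.png

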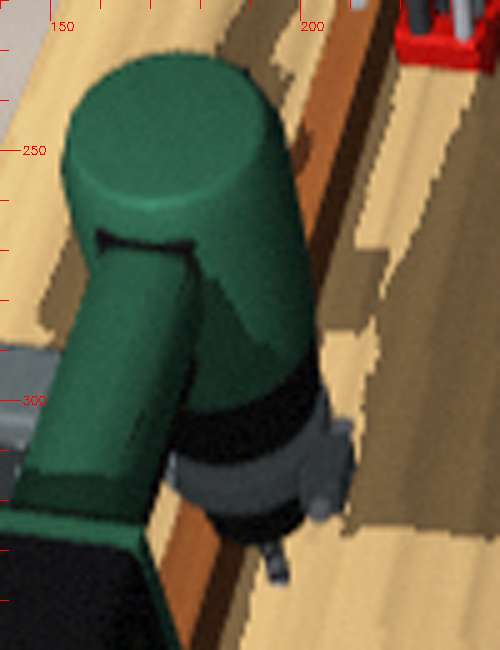

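move_arm(increments=[-47.1,48.6,1,0.1,0.1,84.7,8.54,-47.1,48.6,1,0.1,0.1,84.7,8.54,-47.1,48.6,1,0.1,0.1,84.7,8.54,-47.1,48.6,1,0.1,0.1,84.7,8.54,-47.1,48.6,1,0.1,0.1,84.7,8.54,-47.1,48.6,1,0.1,0.1,84.7,8.54,-47.1,48.6,1,0.1,0.1,84.7,8.54,-47.1,48.6,1,0.1,0.1,84.7,8.54,-47.1,48.6,1,0.1,0.1,84.7,8.54,-47.1,48.6,1,0.1,0.1,84.7,8.54,-47.1,48.6,1,0.1,0.1,84.7,8.54,-47.1,48.6,1,0.1,0.1,84.7,8.54])

```text
time: 1.6
tool_pos: [0.5184, 0.0099, 0.2213]
tool_rot: [0.001, 0.993, -0.119, 0.001]
wrist_force: [-0.3, 0.2, -0.6]
finger_gap: 0.0855
```

```bash
python3 - <<'E'
from h import *
st()
print('bit',tri((196.2,336.5),(142.9,133.3)))
go((.518,.016,.094),-13.1)
E
```

```text
t 1.6 p [0.5184 0.0099 0.2213] yaw -13.65 tilt [ 0.0008 -0.0031] F [-0.3  0.2 -0.6] gap 0.0855
bit (array([0.6572159 , 0.21840639, 0.06960715]), np.float64(0.0004712673135555794))
shift cm [-0.2  -0.62 12.73] rot deg [ 0.16 -0.09 -0.55] t 1.6
```

move_arm(increments=[-0.2,-0.6,4,0.2,-0.1,-0.5,8.54,-0.2,-0.6,8,0.2,-0.1,-0.5,8.54,-0.2,-0.6,11,0.2,-0.1,-0.5,8.54,-0.2,-0.6,12.7,0.2,-0.1,-0.5,8.54,-0.2,-0.6,12.7,0.2,-0.1,-0.5,8.54,-0.2,-0.6,12.7,0.2,-0.1,-0.5,8.54])

```text
time: 2.35
tool_pos: [0.519, 0.0161, 0.0953]
tool_rot: [-0.001, 0.993, -0.114, 0.001]
wrist_force: [-0.6, 0.0, -0.1]
finger_gap: 0.0856
```

```bash
python3 - <<'E'
from h import *
st()
s=r.get_image('side');crop(s,200,150,360,310,4,'s1.png')
E
```

```text
t 2.35 p [0.519  0.0161 0.0953] yaw -13.13 tilt [0.002  0.0013] F [-0.6  0.  -0.1] gap 0.0856
```

View pics/s1.png

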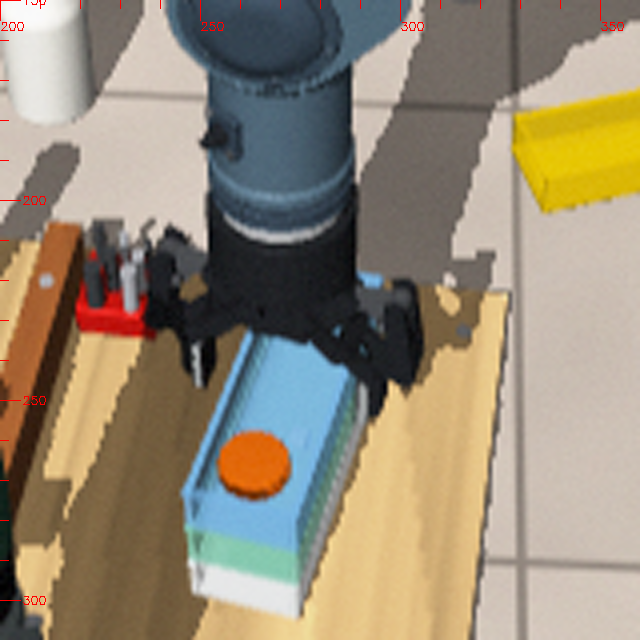

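move_arm(increments=[0,0,0.1,0,0,0,5.5,0,0,0.1,0,0,0,5.5,0,0,0.1,0,0,0,5.5,0,0,0.1,0,0,0,5.5,0,0,0.1,0,0,0,5.5,0,0,0.1,0,0,0,5.5])

```text
time: 3.15
tool_pos: [0.5206, 0.0162, 0.096]
tool_rot: [-0.001, 0.993, -0.114, 0.002]
wrist_force: [-0.8, -0.5, 5.7]
finger_gap: 0.0603
```

```bash
python3 - <<'E'
from h import *
st()
E
```

```text
t 3.15 p [0.5206 0.0162 0.096 ] yaw -13.14 tilt [0.005  0.0024] F [-0.8 -0.5  5.7] gap 0.0603
```

move_arm(increments=[0,0,-0.5,0,0,0,5.5,0,0,-1.2,0,0,0,5.5,0,0,-2.5,0,0,0,5.5,0,0,-4,0,0,0,5.5,0,0,-4,0,0,0,5.5])

```text
time: 3.78
tool_pos: [0.522, 0.0163, 0.1379]
tool_rot: [-0.002, 0.993, -0.114, 0.004]
wrist_force: [-0.3, -0.7, -1.8]
finger_gap: 0.0607
```

```bash
python3 - <<'E'
from h import *
st()
s=r.get_image('side');crop(s,200,150,360,310,4,'s2.png')
E
```

```text
t 3.77 p [0.522  0.0163 0.1379] yaw -13.15 tilt [0.0089 0.0035] F [-0.3 -0.7 -1.8] gap 0.0607
```

View pics/s2.png

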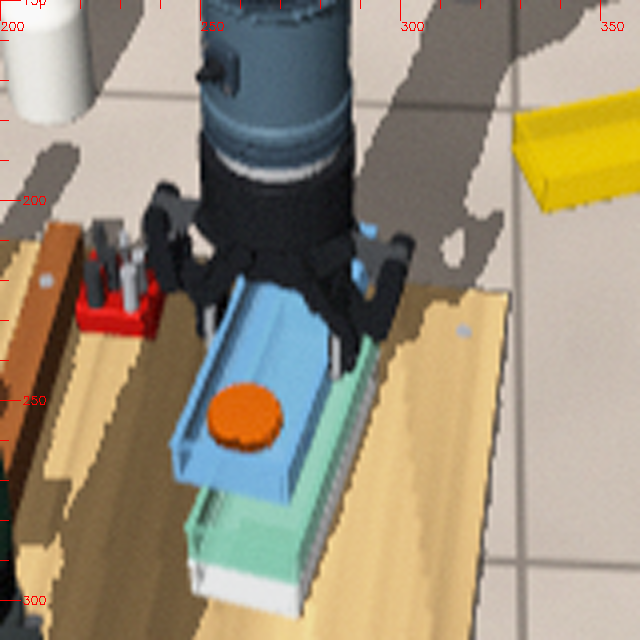

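```bash
python3 - <<'E'
from h import *
print('bottle base',plane('side',212,177,0),plane('side',212,181,0))
go((.575,-.33,.19),0)
E
```

```text
bottle base [ 0.70485502 -0.30190329  0.        ] [ 0.70270121 -0.28646482  0.        ]
shift cm [13.14 32.48 -5.37] rot deg [ -0.23  -0.39 -13.14] t 3.83
```

move_arm(increments=[0,0,-2,0,0,0,5.5,0,0.5,-4,-0.1,-0.2,-1,5.5,1,3,-5.3,-0.1,-0.2,-2,5.5,2.5,6.5,-5.4,-0.2,-0.4,-4,5.5,4,10,-5.4,-0.2,-0.4,-6,5.5,5.5,14,-5.4,-0.2,-0.4,-8,5.5,7,18,-5.4,-0.2,-0.4,-10,5.5,8.8,22,-5.4,-0.2,-0.4,-12,5.5,10.5,26,-5.4,-0.2,-0.4,-13.1,5.5,12,29.5,-5.4,-0.2,-0.4,-13.1,5.5,13,32,-5.4,-0.2,-0.4,-13.1,5.5,13.1,32.5,-5.4,-0.2,-0.4,-13.1,5.5])

```text
time: 5.32
tool_pos: [0.5732, -0.3327, 0.1896]
tool_rot: [0.0, 1.0, -0.002, -0.001]
wrist_force: [0.5, 0.7, -1.9]
finger_gap: 0.0608
```

```bash
python3 - <<'E'
from h import *
st();go((.575,-.33,.016),0)
for n in('side','top'): cv2.imwrite(f'pics/{n}3.png',r.get_image(n)[:,:,::-1])
E
```

```text
t 5.33 p [ 0.5732 -0.3327  0.1896] yaw -0.24 tilt [-0.0019 -0.0007] F [ 0.5  0.7 -1.9] gap 0.0608
shift cm [ 0.21 -0.28 17.36] rot deg [ 0.04  0.11 -0.24] t 5.33
```

View pics/side3.png

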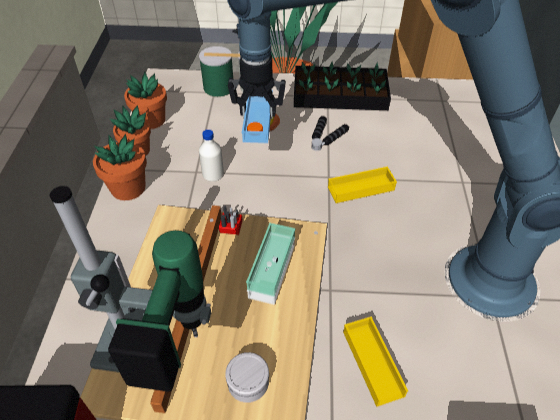

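View pics/top3.png

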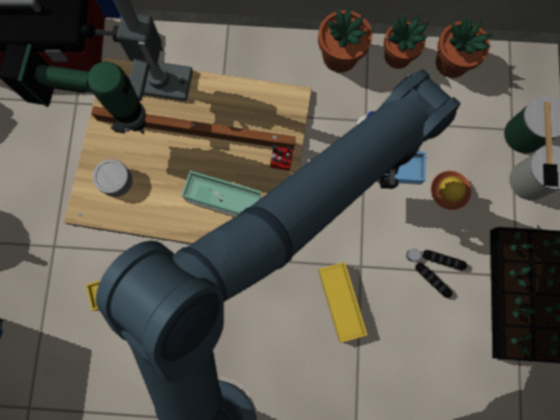

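move_arm(increments=[0.2,-0.3,4,0,0.1,-0.2,5.5,0.2,-0.3,8,0,0.1,-0.2,5.5,0.2,-0.3,12,0,0.1,-0.2,5.5,0.2,-0.3,14.5,0,0.1,-0.2,5.5,0.2,-0.3,16,0,0.1,-0.2,5.5,0.2,-0.3,17,0,0.1,-0.2,5.5,0.2,-0.3,17.2,0,0.1,-0.2,5.5,0.2,-0.3,17.2,0,0.1,-0.2,5.5])

```text
time: 6.42
tool_pos: [0.5762, -0.3272, 0.0185]
tool_rot: [-0.0, 1.0, 0.001, 0.001]
wrist_force: [0.6, 0.3, -1.6]
finger_gap: 0.0608
```

```bash
python3 - <<'E'
from h import *
st()
E
```

```text
t 6.42 p [ 0.5762 -0.3272  0.0185] yaw 0.1 tilt [0.0016 0.0008] F [ 0.6  0.3 -1.6] gap 0.0608
```

Not yet touching; ease down the last millimetres.

move_arm(increments=[0,0,0.2,0,0,0,5.5,0,0,0.4,0,0,0,5.5,0,0,0.5,0,0,0,5.5,0,0,0.6,0,0,0,5.5,0,0,0.6,0,0,0,5.5])

```text
time: 7.05
tool_pos: [0.5762, -0.3271, 0.0124]
tool_rot: [-0.0, 1.0, 0.001, 0.001]
wrist_force: [-0.9, -1.1, -1.0]
finger_gap: 0.061
```

```bash
python3 - <<'E'
from h import *
st()
s=r.get_image('side');crop(s,200,70,340,190,5,'s4.png')
E
```

```text
t 7.05 p [ 0.5762 -0.3271  0.0124] yaw 0.11 tilt [0.0014 0.0009] F [-0.9 -1.1 -1. ] gap 0.061
```

View pics/s4.png

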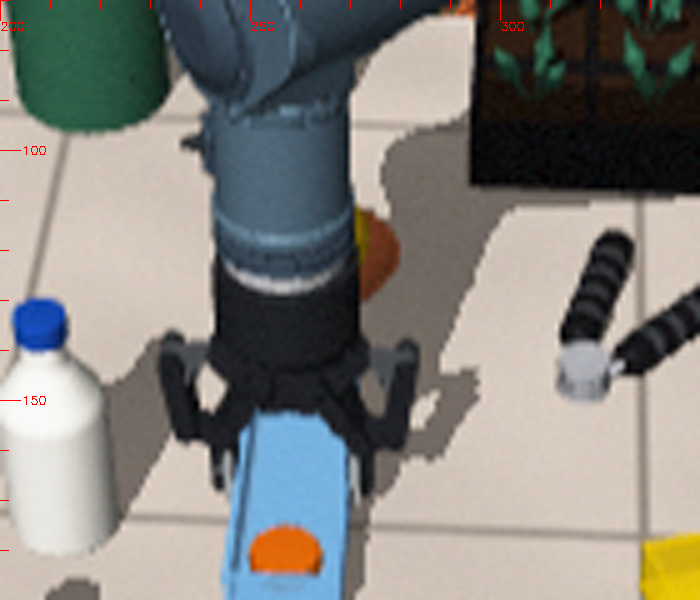

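move_arm(increments=[0,0,0.1,0,0,0,5.5,0,0,0.2,0,0,0,5.5,0,0,0.2,0,0,0,5.5])

```text
time: 7.48
tool_pos: [0.5763, -0.3273, 0.0121]
tool_rot: [-0.001, 1.0, 0.001, 0.001]
wrist_force: [-3.2, 2.5, 7.4]
finger_gap: 0.0609
```

move_arm(increments=[0,0,0,0,0,0,7.4,0,0,-0.1,0,0,0,7.4,0,0,-0.1,0,0,0,7.4,0,0,-0.1,0,0,0,7.4,0,0,-3,0,0,0,7.6,0,0,-7,0,0,0,8.54,0,0,-12,0,0,0,8.54,0,0,-17,0,0,0,8.54,0,0,-18,0,0,0,8.54])

```text
time: 8.6
tool_pos: [0.5781, -0.3297, 0.197]
tool_rot: [0.001, 1.0, 0.001, 0.005]
wrist_force: [-0.1, -0.7, -0.4]
finger_gap: 0.0851
```

```bash
python3 - <<'E'
from h import *
st();go((.5,-.15,.19),-13)
for n in('side','top'): cv2.imwrite(f'pics/{n}5.png',r.get_image(n)[:,:,::-1])
E
```

```text
t 8.6 p [ 0.5781 -0.3297  0.197 ] yaw 0.07 tilt [ 0.0092 -0.0018] F [-0.1 -0.7 -0.4] gap 0.0851
shift cm [ -7.8  -17.98   0.6 ] rot deg [ 0.04 -0.54 13.07] t 8.6
```

View pics/side5.png

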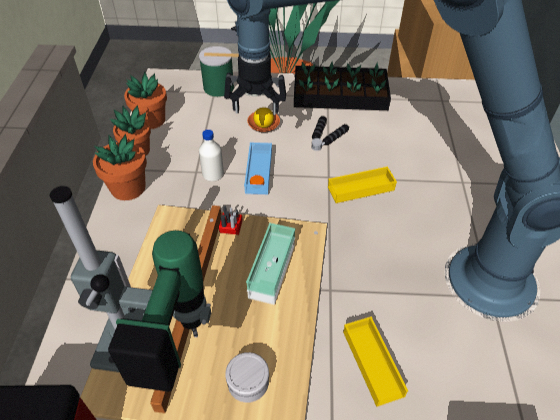

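```bash
python3 - <<'E'
from h import *
s=cv2.imread('pics/side5.png')[:,:,::-1];t=cv2.imread('pics/top3.png')[:,:,::-1]
crop(s,235,215,310,310,7,'s5c.png');crop(t,170,160,270,230,7,'t3c.png')
E
```

```text
(no output)
```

View pics/s5c.png

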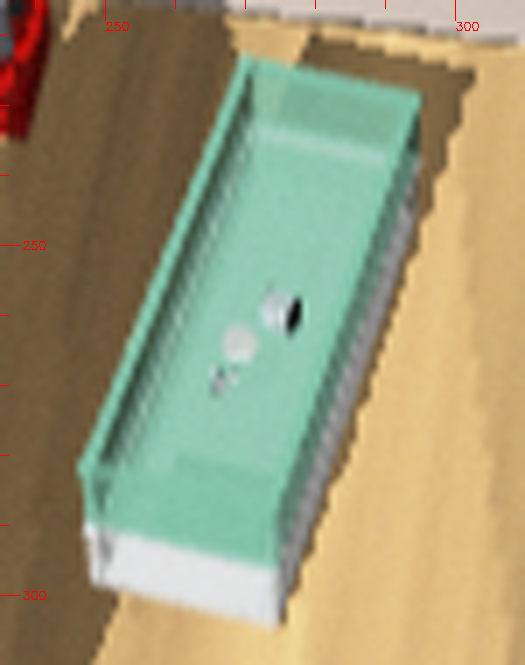

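View pics/t3c.png

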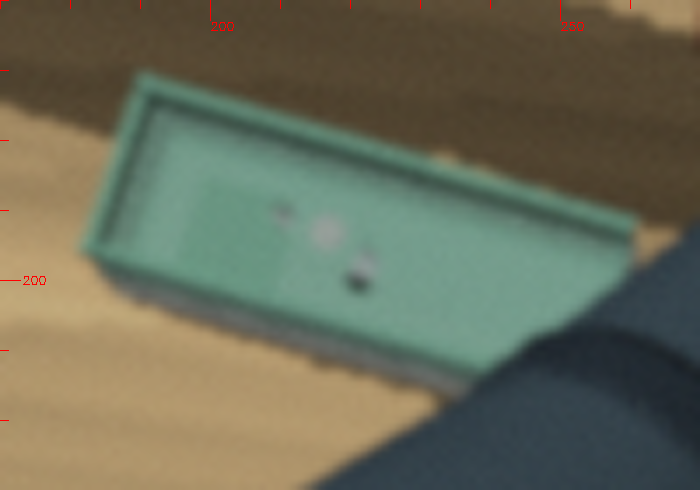

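```bash
python3 - <<'E'
from h import *
S=[(246.4,281.4),(275,288.1),(269.7,223.3)];T=[(190.3,170.6),(182.1,195.7),(260.7,191.4)]
P=[tri(a,b) for a,b in zip(S,T)]
for p in P: print(p[0].round(4),round(p[1],4))
P=[p[0] for p in P]; print('c',(P[1]+P[2])/2,np.linalg.norm(P[0]-P[1]),np.linalg.norm(P[0]-P[2]));d=P[0]-P[2];print(np.degrees(np.arctan2(d[1],d[0])))
c=[plane('side',*q,.087) for q in S+[(295,228.6)]];print(np.mean(c,0))
go((.52,.015,.19),-13.1)
E
```

```text
[0.5674 0.0929 0.0863] 0.0003
[0.506  0.106  0.0858] 0.001
[ 0.5287 -0.0737  0.0838] 0.0002
c [0.51735613 0.01613844 0.08479262] 0.06284626012940825 0.17108891978499263
76.92215690563545
[0.51749138 0.01776169 0.087     ]
shift cm [ -5.62 -34.33   0.38] rot deg [-0.08 -0.26 13.2 ] t 8.7
```

move_arm(increments=[-0.5,-3,0,0,0,1,8.54,-1.3,-8,0,0,-0.2,3,8.54,-2.2,-13,0.2,0,-0.2,5,8.54,-3.1,-18.5,0.3,0,-0.2,7,8.54,-4,-24,0.3,0,-0.2,9,8.54,-4.8,-29,0.3,-0.1,-0.2,11,8.54,-5.4,-33,0.3,-0.1,-0.2,13,8.54,-5.6,-34.3,0.3,-0.1,-0.2,13.2,8.54,-5.6,-34.3,0.3,-0.1,-0.2,13.2,8.54])

```text
time: 9.82
tool_pos: [0.5193, 0.015, 0.1896]
tool_rot: [0.001, 0.994, -0.113, -0.001]
wrist_force: [0.5, -0.3, -0.1]
finger_gap: 0.0856
```

```bash
python3 - <<'E'
from h import *
st();go((.519,.016,.062),-13.1)
E
```

```text
t 9.82 p [0.5193 0.015  0.1896] yaw -12.97 tilt [-0.0012 -0.0016] F [ 0.5 -0.3 -0.1] gap 0.0856
shift cm [-0.04 -0.11 12.76] rot deg [0.1  0.05 0.13] t 9.82
```

move_arm(increments=[0,-0.1,4,0.1,0,0.1,8.54,0,-0.1,8,0.1,0,0.1,8.54,0,-0.1,11,0.1,0,0.1,8.54,0,-0.1,12.8,0.1,0,0.1,8.54,0,-0.1,12.8,0.1,0,0.1,8.54,0,-0.1,12.8,0.1,0,0.1,5.5,0,-0.1,12.8,0.1,0,0.1,5.5,0,-0.1,12.8,0.1,0,0.1,5.5,0,-0.1,12.8,0.1,0,0.1,5.5,0,-0.1,12.8,0.1,0,0.1,5.5,0,-0.1,12.8,0.1,0,0.1,5.5])

```text
time: 11.2
tool_pos: [0.5209, 0.0156, 0.0632]
tool_rot: [-0.0, 0.993, -0.114, 0.001]
wrist_force: [-1.4, -1.0, 6.6]
finger_gap: 0.0611
```

```bash
python3 - <<'E'
from h import *
st()
s=r.get_image('side');crop(s,200,150,360,310,4,'s6.png')
E
```

```text
t 11.2 p [0.5209 0.0156 0.0632] yaw -13.08 tilt [0.0022 0.0007] F [-1.4 -1.   6.6] gap 0.0611
```

View pics/s6.png

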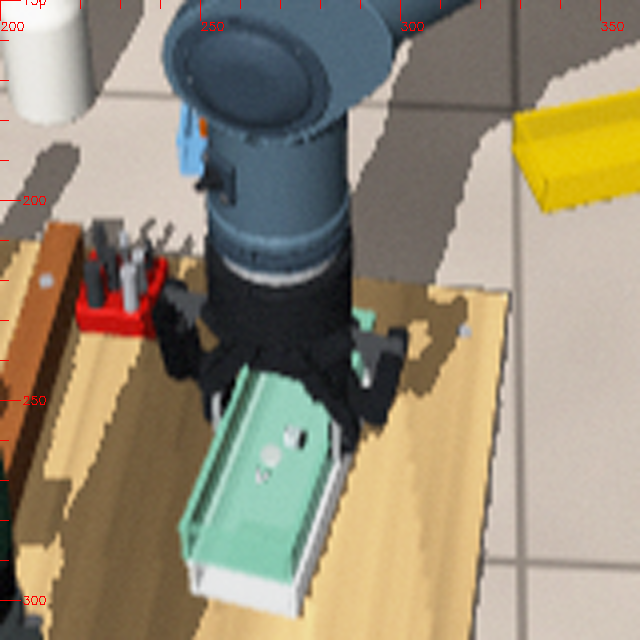

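Both pads hold the green tray's walls. Lift.

move_arm(increments=[0,0,-0.5,0,0,0,5.5,0,0,-1.2,0,0,0,5.5,0,0,-2.5,0,0,0,5.5,0,0,-5,0,0,0,5.5,0,0,-8,0,0,0,5.5,0,0,-11,0,0,0,5.5,0,0,-12,0,0,0,5.5])

```text
time: 12.12
tool_pos: [0.5221, 0.0155, 0.1856]
tool_rot: [-0.001, 0.993, -0.114, 0.003]
wrist_force: [0.8, -0.8, -2.3]
finger_gap: 0.0606
```

```bash
python3 - <<'E'
from h import *
st();go((.47,-.33,.18),0)
s=r.get_image('side');crop(s,200,150,360,310,4,'s7.png')
t=r.get_image('top');crop(t,60,50,320,260,3,'t7.png')
E
```

```text
t 12.12 p [0.5221 0.0155 0.1856] yaw -13.1 tilt [0.0063 0.0022] F [ 0.8 -0.8 -2.3] gap 0.0606
shift cm [ 2.75 34.84  0.45] rot deg [ -0.17  -0.35 -13.1 ] t 12.12
```

View pics/s7.png

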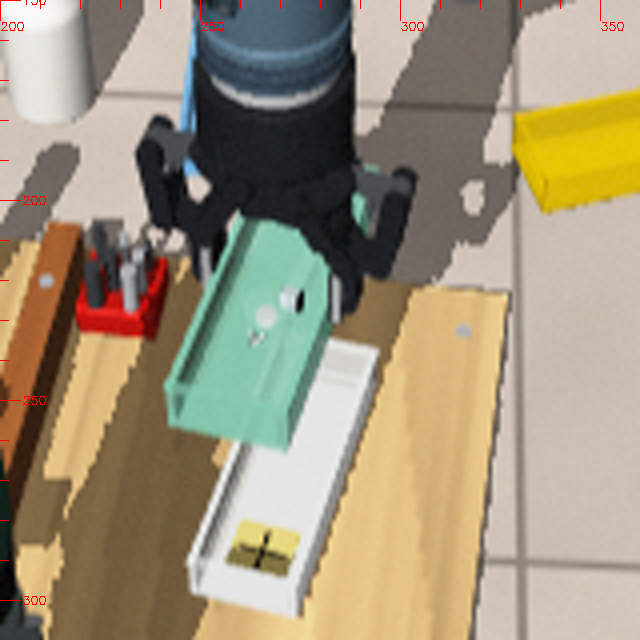

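move_arm(increments=[0.2,2.5,0,0,0,-1,5.5,0.5,6.5,0.3,-0.1,-0.2,-3,5.5,0.9,11,0.4,-0.1,-0.3,-5,5.5,1.3,15.5,0.4,-0.1,-0.3,-7,5.5,1.7,20,0.4,-0.2,-0.3,-9,5.5,2,24.5,0.4,-0.2,-0.3,-11,5.5,2.3,29,0.4,-0.2,-0.3,-13.1,5.5,2.6,33,0.4,-0.2,-0.3,-13.1,5.5,2.7,34.8,0.4,-0.2,-0.3,-13.1,5.5,2.7,34.8,0.4,-0.2,-0.3,-13.1,5.5])

```text
time: 13.48
tool_pos: [0.4669, -0.3308, 0.178]
tool_rot: [0.001, 1.0, -0.002, -0.002]
wrist_force: [0.2, 0.4, -1.7]
finger_gap: 0.0607
```

```bash
python3 - <<'E'
from h import *
st();go((.47,-.33,.013),0)
for n in('side','top'): cv2.imwrite(f'pics/{n}8.png',r.get_image(n)[:,:,::-1])
E
```

```text
t 13.47 p [ 0.4669 -0.3308  0.178 ] yaw -0.21 tilt [-0.0041 -0.0011] F [ 0.2  0.4 -1.7] gap 0.0607
shift cm [ 0.38 -0.1  16.5 ] rot deg [ 0.06  0.24 -0.21] t 13.47
```

View pics/side8.png

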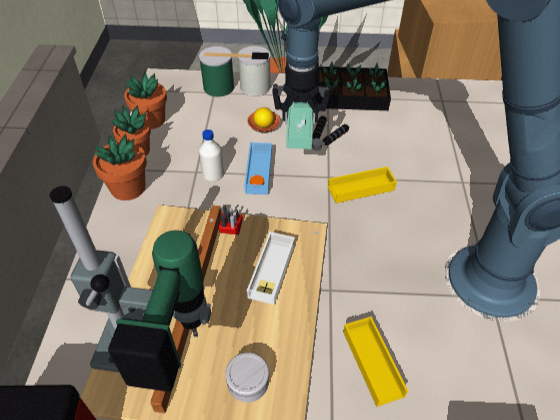

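View pics/top8.png

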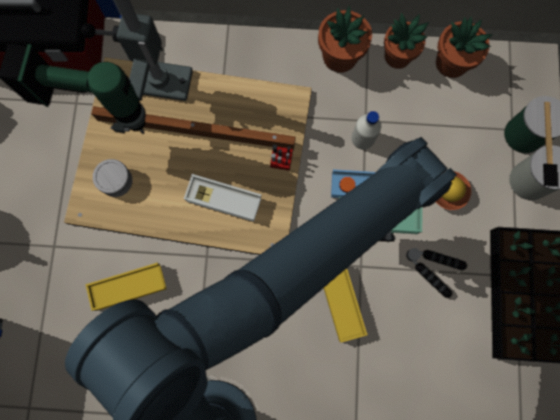

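move_arm(increments=[0.3,-0.1,4,0,0.2,-0.2,5.5,0.3,-0.1,8,0,0.2,-0.2,5.5,0.3,-0.1,11.5,0,0.2,-0.2,5.5,0.3,-0.1,14,0,0.2,-0.2,5.5,0.3,-0.1,15.5,0,0.2,-0.2,5.5,0.3,-0.1,16,0,0.2,-0.2,5.5,0.3,-0.1,16.4,0,0.2,-0.2,5.5,0.3,-0.1,16.5,0,0.2,-0.2,5.5,0.3,-0.1,16.5,0,0.2,-0.2,5.5])

```text
time: 14.7
tool_pos: [0.4716, -0.3271, 0.0138]
tool_rot: [-0.0, 1.0, 0.002, 0.001]
wrist_force: [-0.4, -0.2, -1.0]
finger_gap: 0.0609
```

```bash
python3 - <<'E'
from h import *
st()
E
```

```text
t 14.7 p [ 0.4716 -0.3271  0.0138] yaw 0.24 tilt [0.0016 0.0004] F [-0.4 -0.2 -1. ] gap 0.0609
```

move_arm(increments=[0,0,0.1,0,0,0,5.5,0,0,0.2,0,0,0,5.5,0,0,0.25,0,0,0,5.5,0,0,0.25,0,0,0,5.5])

```text
time: 15.2
tool_pos: [0.4719, -0.3273, 0.0123]
tool_rot: [-0.0, 1.0, 0.002, 0.001]
wrist_force: [-1.4, 1.5, 5.0]
finger_gap: 0.0606
```

Seated. Release and rise.

move_arm(increments=[0,0,0,0,0,0,7.4,0,0,-0.1,0,0,0,7.4,0,0,-0.1,0,0,0,7.4,0,0,-0.1,0,0,0,7.4,0,0,-3,0,0,0,7.4,0,0,-7,0,0,0,7.4,0,0,-12,0,0,0,7.4,0,0,-17,0,0,0,6,0,0,-18,0,0,0,5])

```text
time: 16.32
tool_pos: [0.4735, -0.3294, 0.1962]
tool_rot: [0.001, 1.0, 0.002, 0.005]
wrist_force: [-0.4, -0.4, -0.4]
finger_gap: 0.0496
```

```bash
python3 - <<'E'
from h import *
st()
s=r.get_image('side');t=r.get_image('top')
crop(s,230,110,370,210,5,'s9a.png')
crop(s,180,210,330,350,5,'s9.png');crop(t,120,110,280,230,5,'t9.png')
cv2.imwrite('pics/side9.png',s[:,:,::-1]);cv2.imwrite('pics/top9.png',t[:,:,::-1])
def m(im,x0,y0,x1,y1):
    h=cv2.cvtColor(im[y0:y1,x0:x1],cv2.COLOR_RGB2LAB); return h
E
```

```text
t 16.32 p [ 0.4735 -0.3294  0.1962] yaw 0.21 tilt [ 0.0091 -0.0022] F [-0.4 -0.4 -0.4] gap 0.0496
```

View pics/s9a.png

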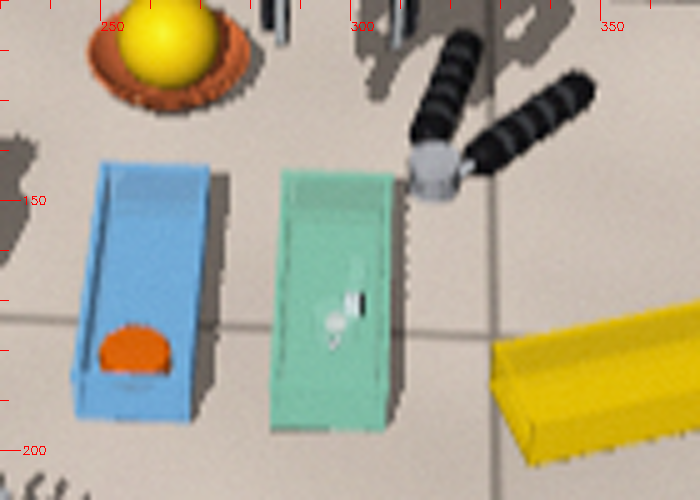

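View pics/s9.png

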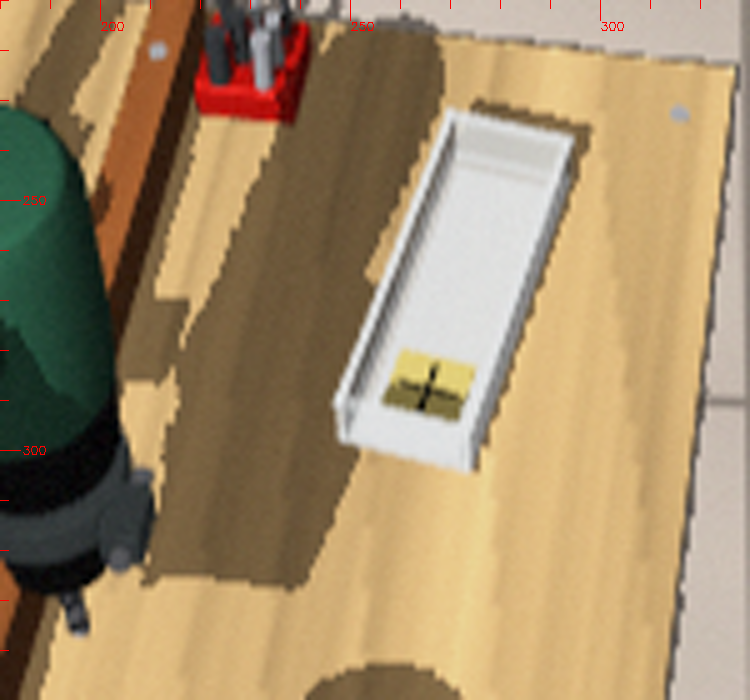

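View pics/t9.png

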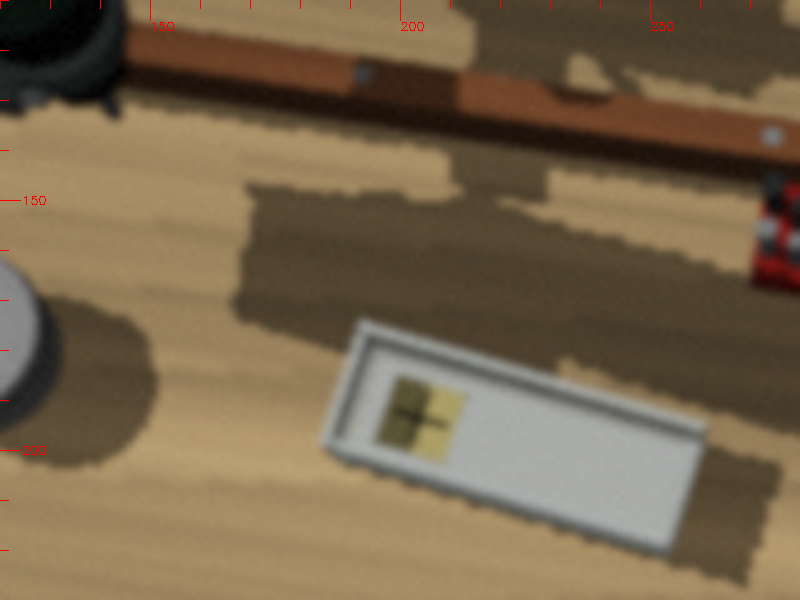

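```bash
python3 - <<'E'
from h import *
s=cv2.imread('pics/side9.png').astype(float);t=cv2.imread('pics/top9.png').astype(float)
S=[(247.2,291),(270,231.6),(294.6,238)];T=[(192.4,174),(261.4,195),(253.6,220.4)]
P=[tri(a,b) for a,b in zip(S,T)]
for p in P: print(p[0].round(4),round(p[1],4))
a,b,c=[p[0] for p in P]; d=a-b; print('ctr',((a+c)/2).round(4),'yaw',np.degrees(np.arctan2(d[1],d[0])),np.linalg.norm(d),np.linalg.norm(b-c))
Q=[plane('top',*q,.055) for q in T+[(184.4,198.6)]];print('top ctr',np.mean(Q,0))
k=tri((265.6,287.4),(204,193.6));print('cross',k, plane('top',204,193.6,.0265),plane('side',265.6,287.4,.0265))
print('bit',tri((195.6,336.4),(143,133.2)), plane('top',143,133.2,.07),plane('side',195.6,336.4,.07))
# fence edges in top view
pts=[];pf=[]
for u in range(150,292,3):
    col=cv2.GaussianBlur(t,(3,3),0)[105:160,u]; g=np.diff(col.sum(1)); R_=col[:,2]-col[:,0]
    i=np.argmax(g[10:])+10; j=np.argmin(g[:i])
    pts.append((u,105+j+.5));pf.append((u,105+i+.5))
print(pts[::5],pf[::5])
for nm,pp,z in(('topedge',pts,.063),('foot',pf,.018)):
    W=np.array([plane('top',*p,z)[:2] for p in pp]).astype(np.float32)
    l=cv2.fitLine(W,cv2.DIST_HUBER,0,.001,.001).ravel();l=l*np.sign(l[1]) if 0 else l
    vx,vy,x0,y0=l
    if vy<0:vx,vy=-vx,-vy
    n=np.array([vy,-vx]); B=np.array([.6545,.2160])
    print(nm,'yaw of y axis',np.degrees(np.arctan2(vy,vx)),'x at y=.1',x0+(0.1-y0)*vx/vy,'res',np.abs((W-[x0,y0])@n).mean(),'dist bit->face',(np.array([x0,y0])-B)@n)
E
```

```text
[0.5683 0.0938 0.0505] 0.0018
[ 0.5282 -0.0746  0.0517] 0.0003
[ 0.4677 -0.0607  0.0482] 0.0022
ctr [0.518  0.0166 0.0494] yaw 76.63393971423845 0.17306865230076593 0.06224368325778076
top ctr [0.51686135 0.01577233 0.055     ]
cross (array([0.52938125, 0.06555017, 0.02386015]), np.float64(0.00024997299335322243)) [0.52863507 0.06516715 0.0265    ] [0.52933274 0.06721339 0.0265    ]
bit (array([0.65805778, 0.21823925, 0.06931233]), np.float64(0.001378201855419301)) [0.65710008 0.21810759 0.07      ] [0.65860826 0.2183764  0.07      ]
[(150, np.float64(114.5)), (165, np.float64(116.5)), (180, np.float64(118.5)), (195, np.float64(120.5)), (210, np.float64(123.5)), (225, np.float64(133.5)), (240, np.float64(127.5)), (255, np.float64(138.5)), (270, np.float64(132.5)), (285, np.float64(116.5))] [(150, np.float64(131.5)), (165, np.float64(133.5)), (180, np.float64(134.5)), (195, np.float64(138.5)), (210, np.float64(137.5)), (225, np.float64(139.5)), (240, np.float64(145.5)), (255, np.float64(147.5)), (270, np.float64(149.5)), (285, np.float64(127.5))]
topedge yaw of y axis 85.87171 x at y=.1 0.69418854 res 0.012167904 dist bit->face 0.047936393126478384
foot yaw of y axis 84.646866 x at y=.1 0.6704397 res 0.007682923 dist bit->face 0.02669228219243697
```

```bash
python3 - <<'E'
from h import *
s=cv2.imread('pics/side9.png')[:,:,::-1];t=cv2.imread('pics/top9.png')[:,:,::-1]
crop(np.clip(t.astype(float)*1.6,0,255).astype('uint8'),140,105,210,150,11,'t9f.png')
crop(np.clip(t.astype(float)*1.6,0,255).astype('uint8'),210,115,300,160,8,'t9g.png')
crop(s,180,205,240,275,8,'s9f.png')
crop(s,140,330,210,415,7,'s9g.png')
E
```

```text
(no output)
```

View pics/t9f.png

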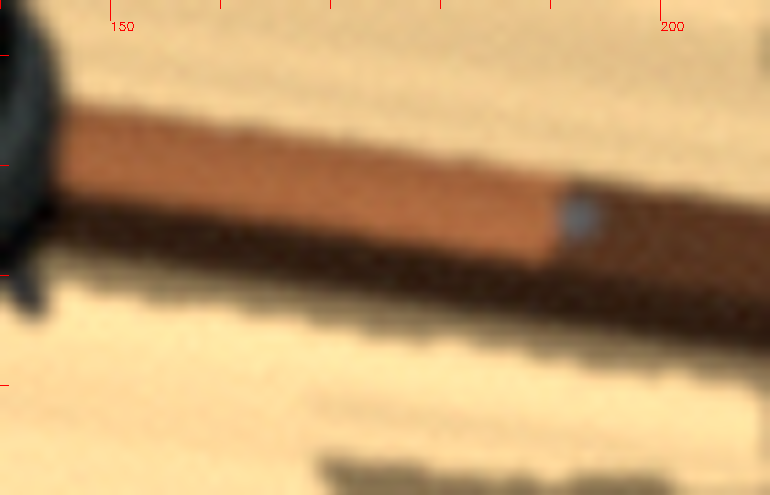

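View pics/t9g.png

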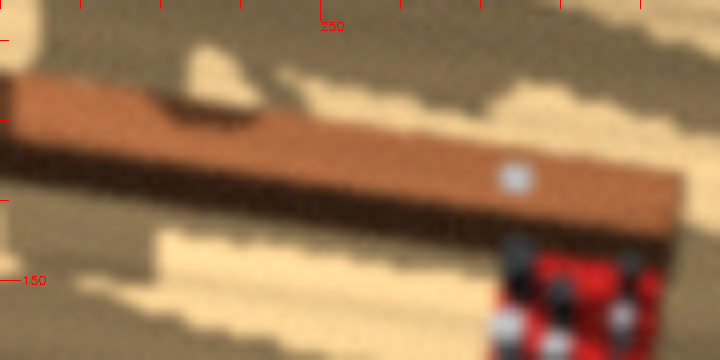

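View pics/s9f.png

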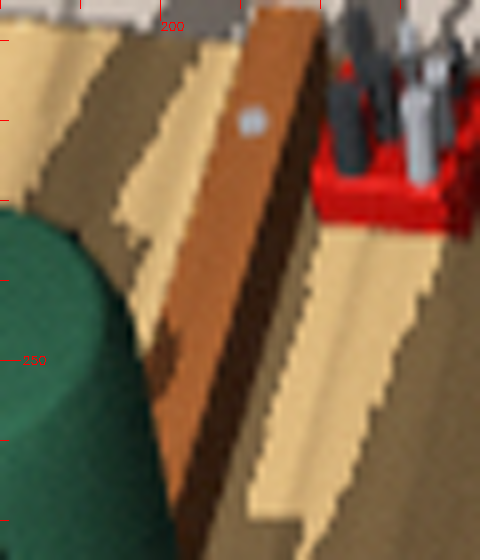

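View pics/s9g.png

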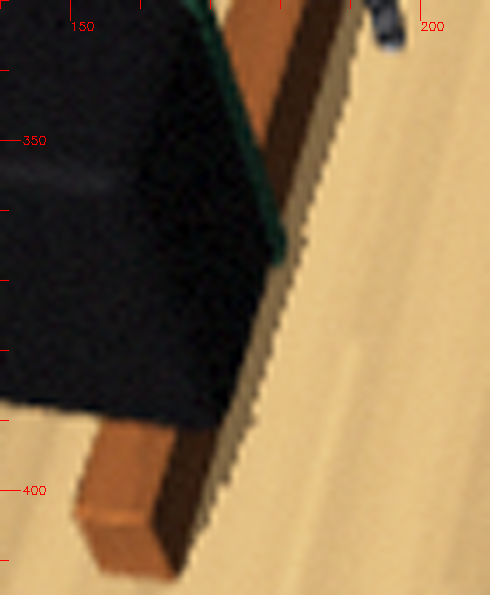

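```bash
python3 - <<'E'
from h import *
B={'top':np.array([.6571,.2181]),'side':np.array([.6586,.2184])}
for n,nm,pp,z in[('top','foot',[(144.5,127.3),(210,137),(270,145.6)],.018),('top','edge',[(144.5,123),(189.5,129.1),(293.75,145)],.063),('side','foot',[(165.7,412.6),(205.6,275),(219.4,233.75)],.018),('side','edge',[(161.4,404.6),(201.9,268.1),(220.25,206.25)],.063)]:
    W=np.array([plane(n,*p,z)[:2] for p in pp]); k=np.polyfit(W[:,1],W[:,0],1)
    a=np.arctan(k[0]); nv=np.array([np.cos(a),-np.sin(a)])
    print(n,nm,'stand yaw',-np.degrees(a).round(2),'x(y=.1)',np.polyval(k,.1).round(4),'ends',W[0].round(4),W[-1].round(4),'bit->face',((W[0]-B[n])@nv).round(4))
for u in [(79,215),(271,244.5)]: print(plane('top',*u,.018))
E
```

```text
top foot stand yaw -5.01 x(y=.1) 0.6793 ends [0.6909 0.231 ] [ 0.6632 -0.0854] bit->face 0.0326
top edge stand yaw -5.17 x(y=.1) 0.6754 ends [0.6856 0.2195] [ 0.6531 -0.1436] bit->face 0.0283
side foot stand yaw -5.79 x(y=.1) 0.6755 ends [0.7006 0.3535] [ 0.655  -0.0883] bit->face 0.0282
side edge stand yaw -5.23 x(y=.1) 0.6775 ends [0.7009 0.3554] [ 0.6556 -0.1393] bit->face 0.0296
[0.45818462 0.36260897 0.018     ]
[ 0.41672705 -0.10445482  0.018     ]
```

```bash
python3 - <<'E'
from h import *
print('tin',tri((247.5,373),(113,176)), plane('top',113,176,.067),plane('side',247.5,373,.067))
print(r.get_obs()['joints'].round(2))
go((.498,-.065,.12),76.7)
E
```

```text
tin (array([0.55008846, 0.28188701, 0.05302317]), np.float64(0.002531798076532341)) [0.54775058 0.27706185 0.067     ] [0.54764744 0.28843193 0.067     ]
[-0.15  0.36  0.83  1.85 -0.31  1.06  0.81]
shift cm [  2.65 -26.27   7.36] rot deg [  0.18  -0.25 -76.45] t 16.43
```

move_arm(increments=[0.3,-3,0.5,0,0,-8,4,0.8,-8,1,0,0,-17,4,1.3,-13,2,0.1,-0.1,-26,3.5,1.8,-18,3,0.1,-0.2,-36,3.5,2.2,-22,4,0.2,-0.2,-46,3.5,2.6,-26.3,5,0.2,-0.2,-56,3.5,2.6,-26.3,6,0.2,-0.2,-66,3.5,2.6,-26.3,7.4,0.2,-0.2,-76.4,3.5,2.6,-26.3,7.4,0.2,-0.2,-76.4,3.5,2.6,-26.3,7.4,0.2,-0.2,-76.4,3.5])

```text
time: 17.68
tool_pos: [0.4967, -0.065, 0.1188]
tool_rot: [-0.001, 0.785, 0.619, -0.0]
wrist_force: [-0.0, -1.1, 0.1]
finger_gap: 0.0351
```

```bash
python3 - <<'E'
from h import *
st();print(r.get_obs()['joints'].round(2))
go((.498,-.065,.032),76.7)
s=r.get_image('side');crop(s,180,200,330,340,5,'s10.png')
E
```

```text
t 17.68 p [ 0.4967 -0.065   0.1188] yaw 76.47 tilt [-0.0015  0.0005] F [-0.  -1.1  0.1] gap 0.0351
[-0.39  0.26  0.49  2.07 -0.16  0.85  1.53]
shift cm [0.03 0.14 8.68] rot deg [-0.09 -0.01 -0.23] t 17.68
```

View pics/s10.png

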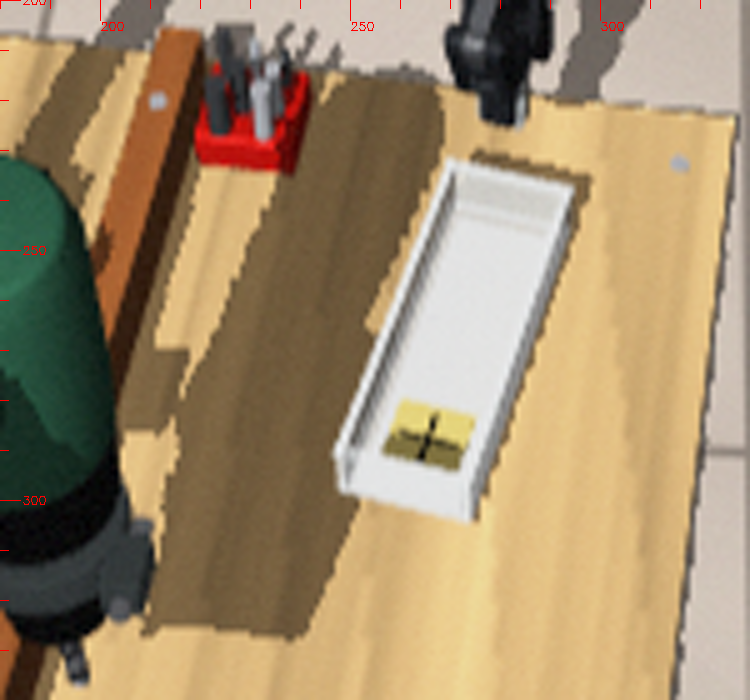

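move_arm(increments=[0,0.1,4,-0.1,0,-0.2,3.5,0,0.1,6.5,-0.1,0,-0.2,3.5,0,0.1,8,-0.1,0,-0.2,3.5,0,0.1,8.4,-0.1,0,-0.2,3.5,0,0.1,8.4,-0.1,0,-0.2,3.5])

```text
time: 18.35
tool_pos: [0.4988, -0.0653, 0.0359]
tool_rot: [0.001, 0.784, 0.62, 0.001]
wrist_force: [0.9, -0.8, 0.5]
finger_gap: 0.035
```

```bash
python3 - <<'E'
from h import *
st()
s=r.get_image('side');crop(s,230,200,330,310,6,'s11.png')
E
```

```text
t 18.35 p [ 0.4988 -0.0653  0.0359] yaw 76.67 tilt [0.0025 0.0001] F [ 0.9 -0.8  0.5] gap 0.035
```

View pics/s11.png

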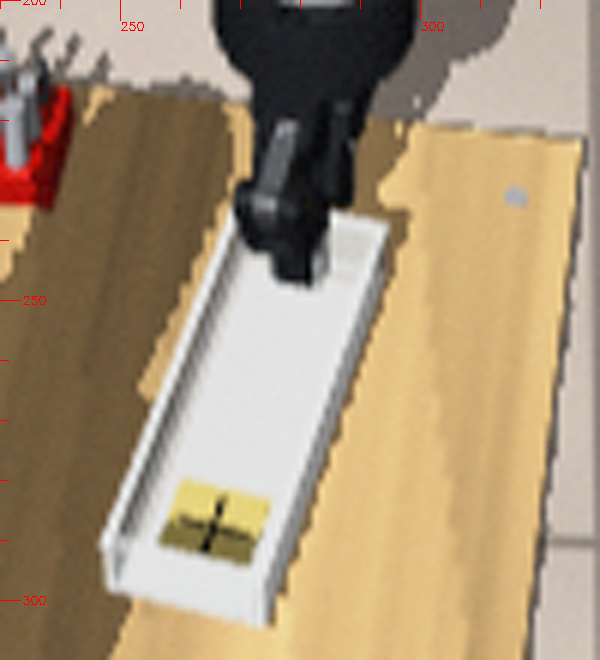

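move_arm(increments=[0,0,0.2,0,-0.1,0,0,0,0,0.2,0,-0.1,0,0,0,0,0.2,0,-0.1,0,0,0,0,0.2,0,-0.1,0,0,0,0,0.2,0,-0.1,0,0,0,0,0.2,0,-0.1,0,0])

```text
time: 19.15
tool_pos: [0.4998, -0.0653, 0.0349]
tool_rot: [0.002, 0.784, 0.62, 0.001]
wrist_force: [-0.7, 0.8, 5.6]
finger_gap: 0.0028
```

```bash
python3 - <<'E'
from h import *
st()
s=r.get_image('side');crop(s,180,200,330,340,5,'s12.png')
cv2.imwrite('pics/top12.png',r.get_image('top')[:,:,::-1])
go((.640,.087,.034),84.8)
E
```

```text
t 19.15 p [ 0.4998 -0.0653  0.0349] yaw 76.68 tilt [ 0.0041 -0.0012] F [-0.7  0.8  5.6] gap 0.0028
shift cm [18.05 10.12  0.13] rot deg [ 0.25  0.03 -8.13] t 19.25
```

View pics/s12.png

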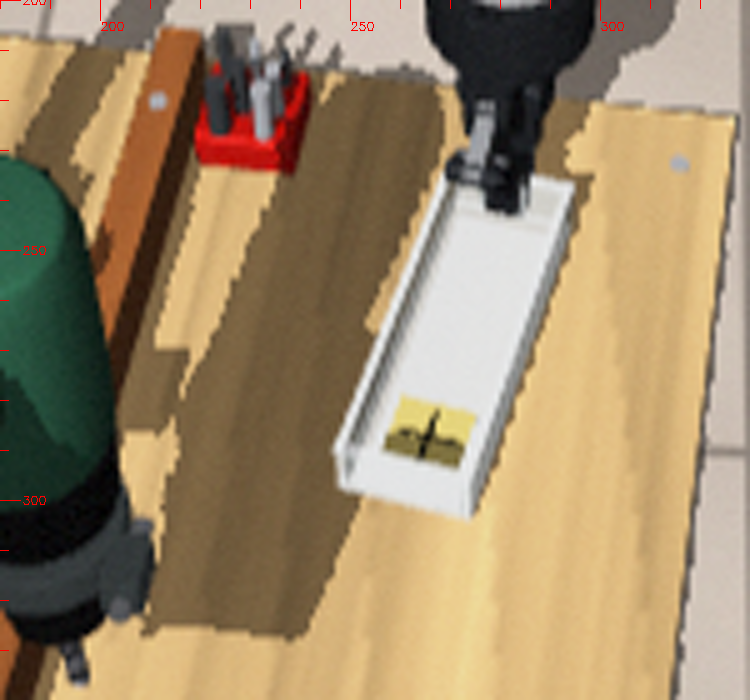

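View pics/top12.png

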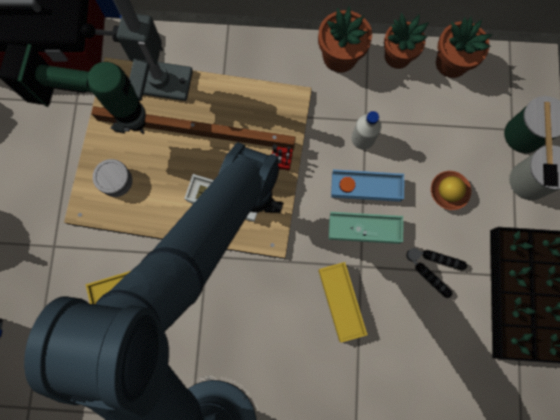

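move_arm(increments=[1,0.5,0,0,0,0,0,2.7,1.5,0,0,0,-1,0,4.5,2.5,0,0,0,-2,0,6.3,3.5,0,0,0,-3,0,8.1,4.5,0,0,0,-4,0,9,5,0,0,0,-4,0,9,5,0,0,0,-4,0])

```text
time: 20.12
tool_pos: [0.5703, 0.0128, 0.035]
tool_rot: [0.002, 0.762, 0.648, 0.002]
wrist_force: [0.6, 1.1, 0.6]
finger_gap: 0.0023
```

```bash
python3 - <<'E'
from h import *
st()
s=r.get_image('side');crop(s,150,220,300,360,5,'s13.png')
go((.640,.087,.035),84.8)
E
```

```text
t 20.12 p [0.5703 0.0128 0.035 ] yaw 80.77 tilt [0.0052 0.    ] F [0.6 1.1 0.6] gap 0.0023
shift cm [8.55 5.72 0.03] rot deg [ 0.27 -0.01 -4.09] t 20.18
```

View pics/s13.png

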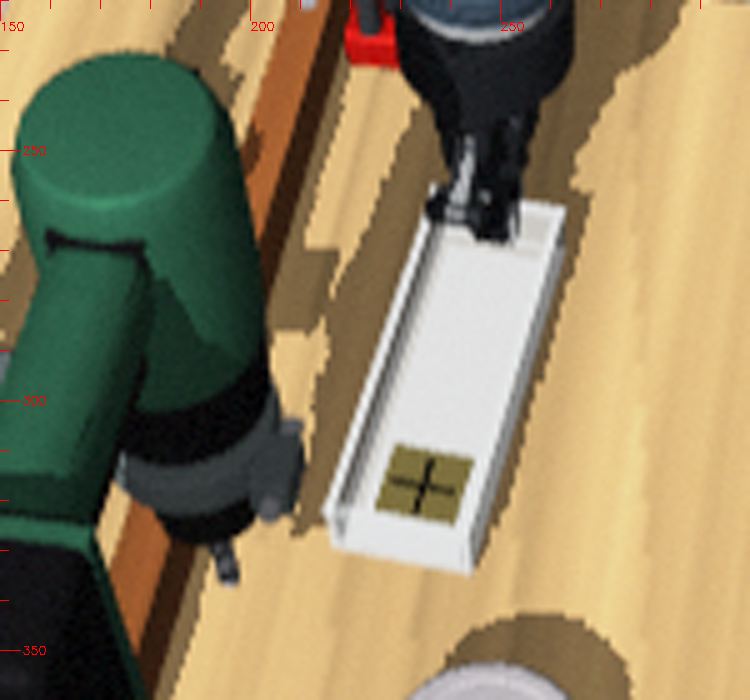

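move_arm(increments=[0.8,0.5,0,0.1,0,0,0,2.3,1.5,0,0.2,0,-1,0,4,2.6,0,0.2,0,-2,0,5.7,3.7,0,0.2,0,-3,0,7.3,4.8,0,0.2,0,-4.1,0,8.5,5.5,0,0.2,0,-4.1,0,8.5,5.5,0,0.2,0,-4.1,0])

```text
time: 21.05
tool_pos: [0.6388, 0.0902, 0.035]
tool_rot: [0.0, 0.737, 0.676, 0.002]
wrist_force: [0.1, 0.8, 0.5]
finger_gap: 0.0027
```

```bash
python3 - <<'E'
from h import *
st()
s=r.get_image('side');crop(s,140,240,270,380,5,'s14.png');t=r.get_image('top');crop(t,90,90,250,210,5,'t14.png')
cv2.imwrite('pics/side14.png',s[:,:,::-1])
E
```

```text
t 21.05 p [0.6388 0.0902 0.035 ] yaw 84.99 tilt [0.0025 0.002 ] F [0.1 0.8 0.5] gap 0.0027
```

View pics/s14.png

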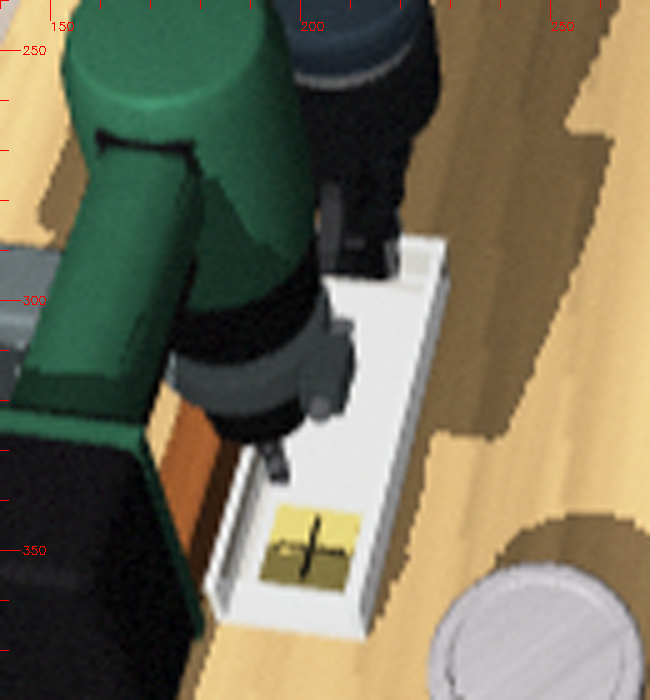

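View pics/t14.png

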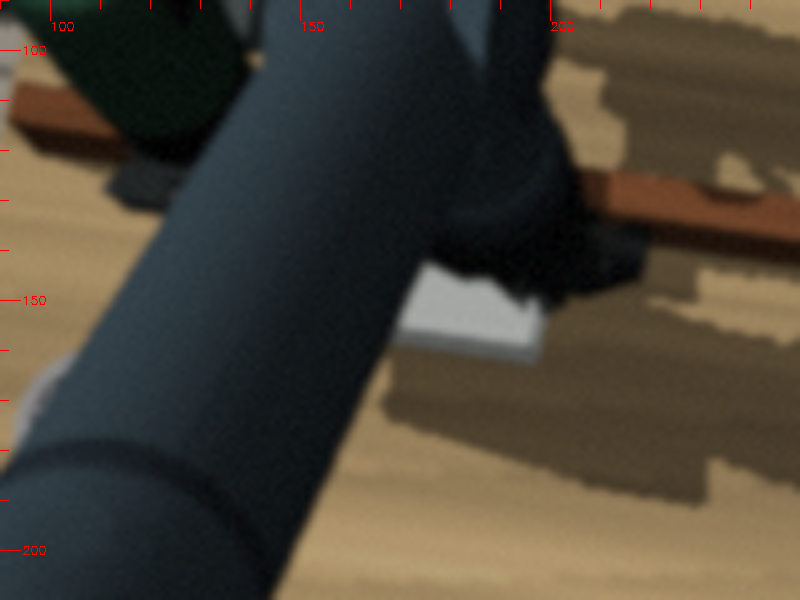

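```bash
python3 - <<'E'
from h import *
for u in [(202.4,349.6),(202.2,350)]:
  c=plane('side',*u,.0265);b=plane('side',195.8,336.4,.07)
  print(c,b); d=(b-c)[:2]; y=np.array([.0906,.9959]);x=np.array([.9959,-.0906]); print('remaining along x',d@x,'y',d@y)
# where cross should appear: 
for B in [(.6571,.2184),(.6586,.2184)]: print(proj('side',(*B,.0265)),proj('side',(*B,.07)))
st()
E
```

```text
[0.64869158 0.22489536 0.0265    ] [0.65820802 0.21835606 0.07      ]
remaining along x 0.010069873853682429 y -0.005650301539314072
[0.64896834 0.22579986 0.0265    ] [0.65820802 0.21835606 0.07      ]
remaining along x 0.009876199874202582 y -0.006576162161101889
[198.8313712  346.50649574] [196.34573122 336.44537492]
[198.11032077 346.4727534 ] [195.60221738 336.4108754 ]
t 21.15 p [0.6377 0.0879 0.0351] yaw 84.86 tilt [0.0013 0.0008] F [-0.5  1.3 -0.2] gap 0.0025
```

move_arm(increments=[-0.1,0.2,0,0,0,0,0,-0.3,0.4,0,0,0,0,0,-0.3,0.4,0,0,0,0,0,-0.3,0.4,0,0,0,0,0])

```text
time: 21.65
tool_pos: [0.6415, 0.0834, 0.0351]
tool_rot: [0.001, 0.738, 0.674, 0.0]
wrist_force: [-0.3, -0.6, 0.7]
finger_gap: 0.0026
```

```bash
python3 - <<'E'
from h import *
st()
s=r.get_image('side');crop(s,170,320,240,390,10,'s15.png')
st()
E
```

```text
t 21.65 p [0.6415 0.0834 0.0351] yaw 84.8 tilt [ 0.0015 -0.0002] F [-0.3 -0.6  0.7] gap 0.0026
t 21.7 p [0.6415 0.0834 0.0351] yaw 84.8 tilt [ 0.0014 -0.0002] F [-0.3 -0.9  0.6] gap 0.0024
```

View pics/s15.png

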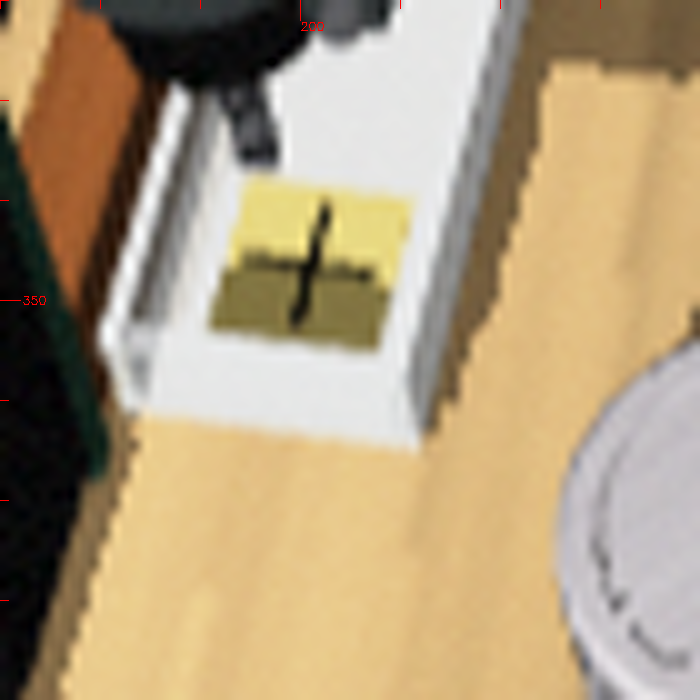

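move_arm(increments=[0.1,0.1,0,0,0,0,0,0.1,0.3,0,0,0,0,0,0.1,0.4,0,0,0,0,0,0.1,0.5,0,0,0,0,0,0.1,0.5,0,0,0,0,0])

```text
time: 22.32
tool_pos: [0.6459, 0.0843, 0.0351]
tool_rot: [-0.0, 0.738, 0.674, 0.0]
wrist_force: [-2.6, -0.4, 3.1]
finger_gap: 0.0027
```

```bash
python3 - <<'E'
from h import *
st()
s=r.get_image('side');crop(s,150,310,230,390,9,'s16.png')
st()
E
```

```text
t 22.32 p [0.6459 0.0843 0.0351] yaw 84.81 tilt [-0.      0.0002] F [-2.6 -0.4  3.1] gap 0.0027
t 22.38 p [0.646  0.0843 0.0351] yaw 84.81 tilt [0.0002 0.0002] F [-3.6  0.1  3.8] gap 0.0027
```

View pics/s16.png

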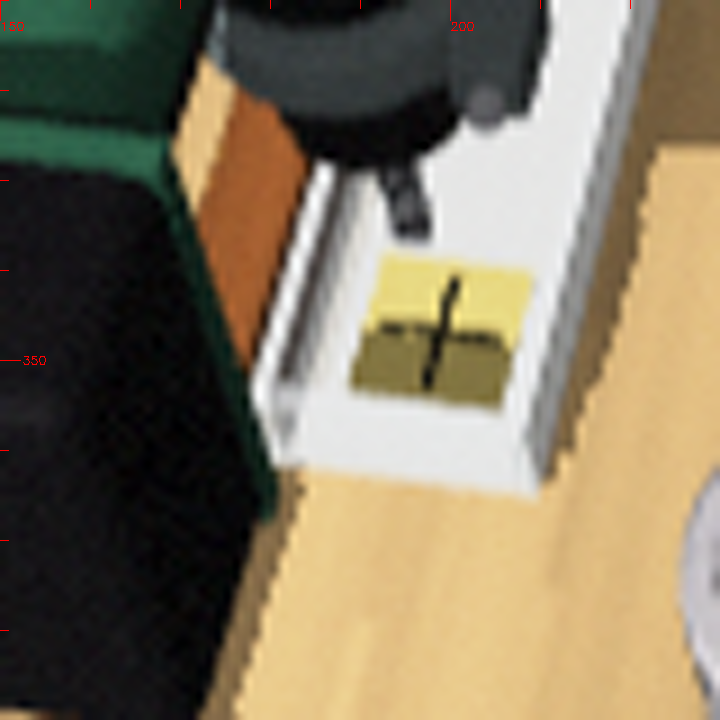

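move_arm(increments=[0,0.2,0,0,0,0,0,0,0.3,0,0,0,0,0,0,0.4,0,0,0,0,0,0,0.4,0,0,0,0,0])

```text
time: 22.88
tool_pos: [0.6459, 0.0843, 0.035]
tool_rot: [-0.003, 0.738, 0.674, -0.003]
wrist_force: [-11.2, -0.1, 10.8]
finger_gap: 0.0024
```

```bash
python3 - <<'E'
from h import *
st()
s=r.get_image('side');crop(s,150,310,230,390,9,'s17.png')
E
```

```text
t 22.88 p [0.6459 0.0843 0.035 ] yaw 84.82 tilt [-0.0092  0.001 ] F [-11.2  -0.1  10.8] gap 0.0024
```

View pics/s17.png

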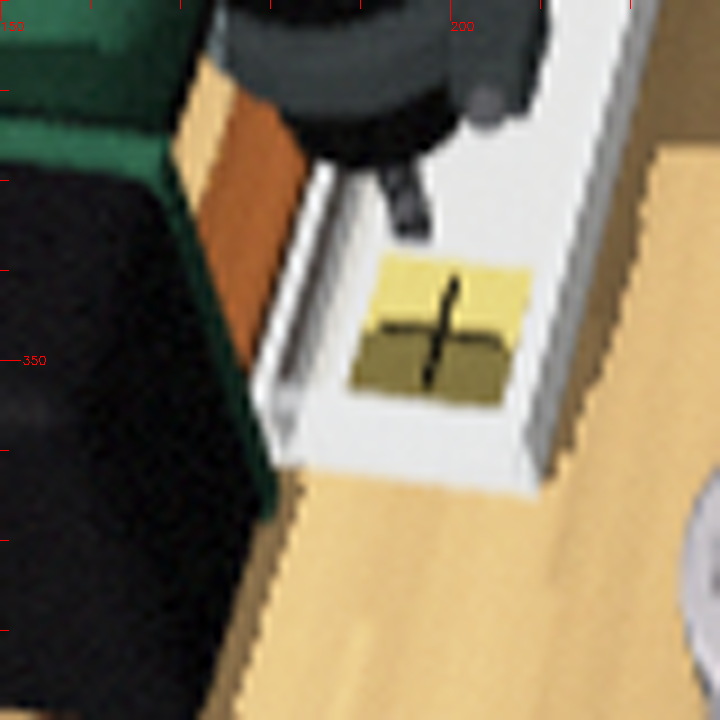

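move_arm(increments=[0,0,0,-0.3,0,0,0,0,0,0,-0.4,0,0,2.5,0,0,0,-0.4,0,0,2.5,0,0,0,-0.4,0,0,2.5,0,0,0,-0.4,0,0,2.5,0,0,-2,-0.4,0,0,2.5,0,0,-4.5,-0.4,0,0,2.5,-2,0,-6,-0.4,0,0,2.5,-6,0,-8,-0.4,0,0,2.5,-11,-1,-10,-0.4,0,0,2.5,-16,-2,-11,-0.4,0,0,2.5,-20,-2,-11,-0.4,0,0,2.5])

```text
time: 24.42
tool_pos: [0.6079, -0.1185, 0.1476]
tool_rot: [0.001, 0.74, 0.673, -0.0]
wrist_force: [0.8, -0.2, -1.1]
finger_gap: 0.0248
```

```bash
python3 - <<'E'
from h import *
st()
s=r.get_image('side');crop(s,150,260,250,380,6,'s18.png');t=r.get_image('top');crop(np.clip(t*1.5,0,255).astype('uint8'),90,100,220,190,6,'t18.png')
cv2.imwrite('pics/side18.png',s[:,:,::-1]);cv2.imwrite('pics/top18.png',t[:,:,::-1])
E
```

```text
t 24.43 p [ 0.6079 -0.1185  0.1476] yaw 84.57 tilt [ 0.0005 -0.0011] F [ 0.8 -0.2 -1.1] gap 0.0248
```

View pics/s18.png

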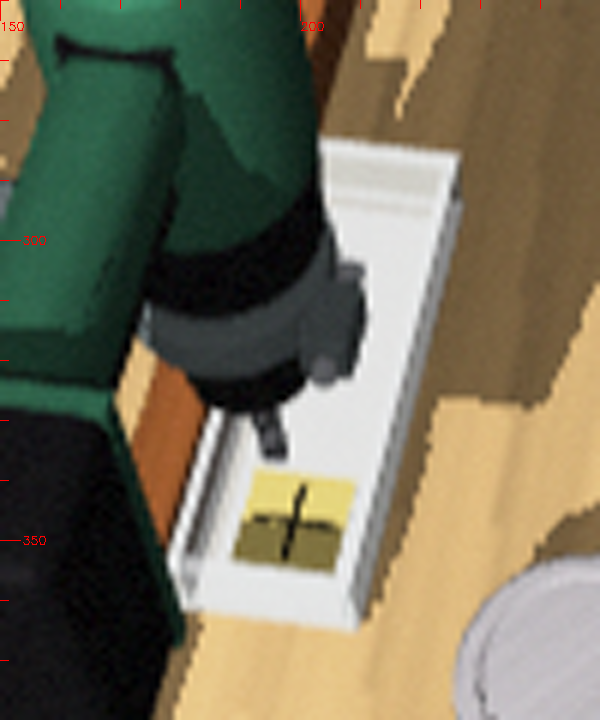

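View pics/t18.png

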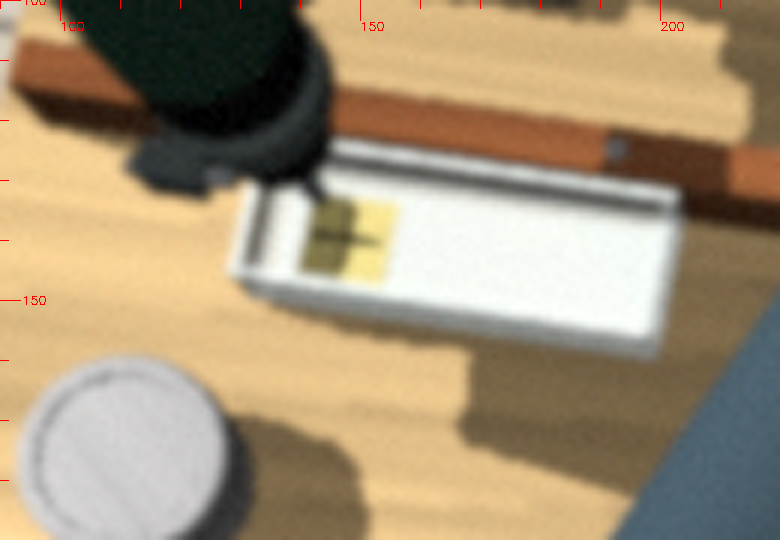

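```bash
python3 - <<'E'
from h import *
y=np.array([.0906,.9959]);x=np.array([.9959,-.0906])
B=np.array([.6575,.2184,.07]); C=B.copy();C[2]=.0265
for n,m in(('top',np.array([148.25,139.9])-np.array([143,132.9])),('side',np.array([199.05,347.1])-np.array([196.2,336.6]))):
    e=proj(n,C)-proj(n,B)
    J=np.c_[(proj(n,C+[.01,0,0])-proj(n,C))*100,(proj(n,C+[0,.01,0])-proj(n,C))*100]
    d=np.linalg.solve(J,m-e); print(n,'exp',e.round(2),'meas',m.round(2),'err stand x',(d@x*1000).round(1),'y mm',(d@y*1000).round(1))
print('tri cross',tri((199.05,347.1),(148.25,139.9)))
# yaw of tray vs fence, top view long edge near (-x side) rim and far rim
for a,b in[((230,275),(655,345)),((330,140),(680,188))]:
    P=[plane('top',90+u/6,100+v/6,.056) for u,v in(a,b)];d=P[0]-P[1];print(P[0].round(4),P[1].round(4),np.degrees(np.arctan2(d[1],d[0])))
for a,b in[((460,153),(358,612))]:
    P=[plane('side',150+u/6,260+v/6,.056) for u,v in(b,a)];d=P[0]-P[1];print(P[0].round(4),P[1].round(4),np.degrees(np.arctan2(d[1],d[0])))
E
```

```text
top exp [4.25 6.11] meas [5.25 7.  ] err stand x -1.9 y mm -2.9
side exp [ 2.49 10.06] meas [ 2.85 10.5 ] err stand x -1.0 y mm 0.8
tri cross (array([0.65754243, 0.21695452, 0.02095334]), np.float64(7.173848291440265e-05))
[0.6278 0.2536 0.056 ] [0.6096 0.0805 0.056 ] 83.98827055745969
[0.6875 0.2202 0.056 ] [0.6761 0.0767 0.056 ] 85.48109650101857
[0.625  0.2647 0.056 ] [0.6131 0.0858 0.056 ] 86.17324882363228
```

```bash
python3 - <<'E'
from h import *
for n,a,b,c,bt in(('top',(92,114.5),(293.75,145),(148.25,139.9),(143,132.9)),('side',(161.4,404.6),(220.25,206.25),(199.05,347.1),(196.2,336.6))):
    A=plane(n,*a,.063)[:2];B=plane(n,*b,.063)[:2];C=plane(n,*c,.0265)[:2];T=plane(n,*bt,.07)[:2]
    L=np.linalg.norm(A-B);u=(A-B)/L;M=(A+B)/2;w=np.array([u[1],-u[0]])
    print(n,'L',L.round(4),'mid',M.round(4),'cross stand x-91, y',((C-M)@w).round(4),((C-M)@u).round(4),'bit',((T-M)@w).round(4),((T-M)@u).round(4), 'yaw',np.degrees(np.arctan2(u[1],u[0])))
E
```

```text
top L 0.4951 mid [0.6762 0.1029] cross stand x-91, y -0.0308 0.1102 bit -0.029 0.1131 yaw 84.65883412996712
side L 0.4967 mid [0.6783 0.108 ] cross stand x-91, y -0.0319 0.1092 bit -0.0309 0.1083 yaw 84.77116017443191
```

```bash
python3 - <<'E'
from h import *
go((.580,.12,.12),84.8)
E
```

```text
shift cm [24.   -5.16  2.58] rot deg [-0.02  0.29 -0.72] t 24.52
```

move_arm(increments=[2,-1.5,0,0,0,0,0,5,-3,0,0,0.2,0,0,8.5,-5.1,0,0,0.2,0,0,12,-5.1,0.5,0,0.2,-0.5,0,16,-5.1,1,0,0.2,-0.7,0,20,-5.1,2,0,0.2,-0.7,0,23,-5.1,2.5,0,0.2,-0.7,0,24,-5.1,2.5,0,0.2,-0.7,0,24,-5.1,2.5,0,0.2,-0.7,0])

```text
time: 25.65
tool_pos: [0.5808, 0.1195, 0.1212]
tool_rot: [0.001, 0.738, 0.674, -0.001]
wrist_force: [0.8, -0.7, 0.6]
finger_gap: -0.0003
```

```bash
python3 - <<'E'
from h import *
st();go((.585,.12,.036),84.8)
cv2.imwrite('pics/side19.png',r.get_image('side')[:,:,::-1])
E
```

```text
t 25.65 p [0.5808 0.1195 0.1212] yaw 84.8 tilt [-0.0002 -0.002 ] F [ 0.8 -0.7  0.6] gap -0.0003
shift cm [0.11 0.42 8.52] rot deg [-0.    0.12  0.  ] t 25.65
```

View pics/side19.png

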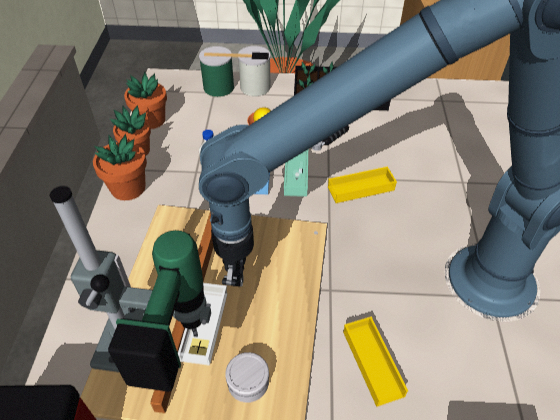

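move_arm(increments=[0.1,0,3,0,0.1,0,0,0.1,0,6,0,0.1,0,0,0.1,0,8,0,0.1,0,0,0.1,0,8.5,0,0.1,0,0,0.1,0,8.5,0,0.1,0,0,0.1,0.6,8.5,0,0.1,0,0,0.1,1.2,8.5,0,0.1,0,0,0.1,1.6,8.5,0,0.1,0,0,0.1,1.9,8.5,0,0.1,0,0,0.1,2,8.5,0,0.1,0,0])

```text
time: 26.95
tool_pos: [0.6011, 0.117, 0.0363]
tool_rot: [0.0, 0.739, 0.674, -0.0]
wrist_force: [-0.5, -0.0, 0.1]
finger_gap: 0.0001
```

```bash
python3 - <<'E'
from h import *
st()
E
```

```text
t 26.95 p [0.6011 0.117  0.0363] yaw 84.69 tilt [ 0.0002 -0.0009] F [-0.5 -0.   0.1] gap 0.0001
```

move_arm(increments=[0,0.2,0,0,0,0,0,0,0.4,0,0,0,0,0,0,0.5,0,0,0,0,0,0,0.6,0,0,0,0,0,0,0.7,0,0,0,0,0,0,0.7,0,0,0,0,0])

```text
time: 27.7
tool_pos: [0.606, 0.1167, 0.0359]
tool_rot: [-0.001, 0.739, 0.674, -0.002]
wrist_force: [-4.6, 0.6, 2.2]
finger_gap: -0.0004
```

move_arm(increments=[0,0.3,0,0,0,0,0,0,0.5,0,0,0,0,0,0,0.5,0,0,0,0,0,0,0.5,0,0,0,0,0])

```text
time: 28.2
tool_pos: [0.6059, 0.1168, 0.0348]
tool_rot: [-0.005, 0.739, 0.674, -0.006]
wrist_force: [-9.9, 0.5, 6.8]
finger_gap: -0.0
```

Firm against the fence, no movement. Back off, rise, and clear away for the last look.

move_arm(increments=[0,-0.5,0,-0.8,0,0,0,0,-2,0,-0.8,0,0,0,0,-3,-1,-0.8,0,0,0,0,-3,-5,-0.8,0,0,0,-4,-3,-9,-0.8,0,0,0,-9,-3,-13,-0.8,0,0,0,-15,-3,-15,-0.8,0,0,0,-21,-4,-16,-0.8,0,0,0,-27,-6,-16,-0.8,0,0,0,-32,-8,-16,-0.8,0,0,0,-34,-9,-16,-0.8,0,0,0,-34,-9,-16,-0.8,0,0,0])

```text
time: 29.7
tool_pos: [0.4863, -0.216, 0.1977]
tool_rot: [0.001, 0.741, 0.672, -0.001]
wrist_force: [-0.0, -0.1, -0.9]
finger_gap: -0.0002
```

```bash
python3 - <<'E'
from h import *
st()
s=r.get_image('side');t=r.get_image('top')
crop(s,150,260,250,380,6,'s20.png');crop(np.clip(t*1.5,0,255).astype('uint8'),90,100,220,190,6,'t20.png')
cv2.imwrite('pics/side20.png',s[:,:,::-1]);cv2.imwrite('pics/top20.png',t[:,:,::-1])
E
```

```text
t 29.7 p [ 0.4863 -0.216   0.1977] yaw 84.42 tilt [ 0.0004 -0.0022] F [-0.  -0.1 -0.9] gap -0.0002
```

View pics/s20.png

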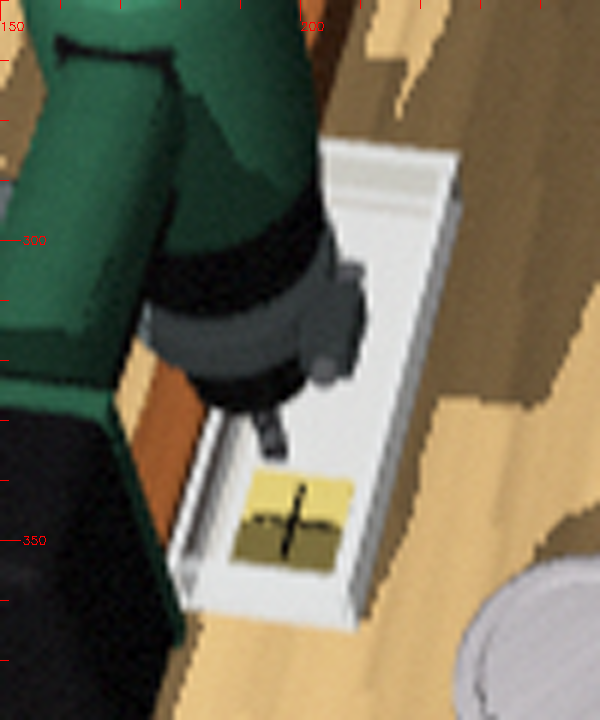

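View pics/t20.png

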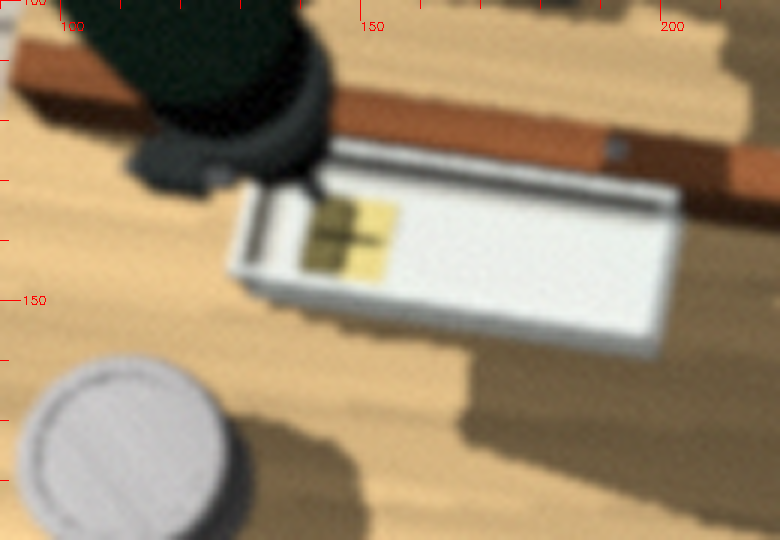

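View pics/side20.png

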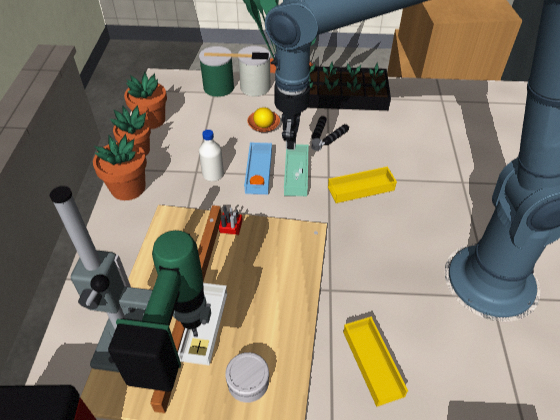

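View pics/top20.png

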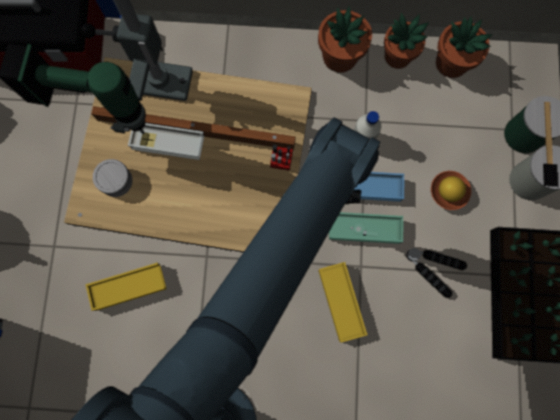

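```bash
python3 - <<'E'
from workcell import r
print(r.finish_job())
E
```

```text
the job is handed in; nothing more can be done
None
```

The job is done and handed in at about 29.8 s. The two upper trays are off the board, and the bottom tray is against the fence with its cross under the bit to within about 1 mm on average.

- **Upper trays:** I took the blue tray off first, then the green one. Both stand upright on the tiles to the right of the board. The last pictures show the cap and the whistle still inside.
- **Bottom tray:** I slid it by its end wall and pressed it against the fence at about 11 N. I then released it and pushed it again from its long side at about 10 N. It did not move under either push.
- **Cross position:** Measured against the fence ends, the cross is at stand y 110.2 mm (top camera) and 109.2 mm (side camera); the target is 110. It is 31 to 32 mm in front of the fence face; the target is 31.
- **Checks that disagreed:**
  - **Along the fence:** Comparing cross and bit directly, the top camera gives −2.9 mm and the side camera +0.8 mm. The bit tip is blurred in the top view, so I gave that reading less weight.
  - **Heights:** The two-view heights of the tray rims read 4 to 6 mm below the stated values.
  - **Tray angle:** Single-edge readings scatter about ±1°, so I rely on the push contact for the tray lying flush.
- **Other objects:** The tin, drill-bit block, spring grip, saucer with ball, bottle and drill look undisturbed in the last pictures.

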